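Find the heavy side of a compressor flywheel by feel and hold it at the bottom

ROBOT

A 6-joint arm with a two-finger parallel gripper is mounted at the origin on a cart in front of the work surface, level with it; the furniture and walls round the work are solid. World frame = base frame: x ahead of the robot, y to its left, z up, the work surface at z = 0. Lengths are in mm, angles in rad, forces in N, time in s.
With the tool pointing down it reaches from about 275 to 1000 mm from the base axis. Payload 8.4 kg.
Tool frame: the origin (TCP) lies midway between the tips of the shut fingers; the grasp point (between the pads) lies 19 mm behind it; z points along the fingers, y is the line along which they close (so a half turn about z gives the same grasp; the last joint's range is limited). The gripper opens to 85 mm and grips with 20 to 120 N. Pads are 22 mm wide; open, the fingers measure 114 mm over their backs; the gripper's body (76 mm by 85 mm) begins 54 mm behind the grasp point. The pads swing forward as they close: fully open they stand 13 mm farther back than shut.
Start: joints at [-1.281, 0.353, 1.633, -0, 1.155, -0.002], TCP at [179.796, -598.583, 231.281] pointing down, gripper open.
Joint ranges: [-2.63, 2.63], [-0.92, 2.1], [0.06, 2.66], [-1.3, 4.44], [0, 2.69], [-3.02, 3.02]. Speed limits (rad/s): [2.22, 2.22, 2.79, 3.14, 3.14, 3.14].

INTERFACE

Orientations are given as a 3x3 rotation matrix whose columns are the frame's x, y, z axes.
In Python, from bench import get_obs, capture, finish_job, outline_of gives the robot as it stands.
- The arm moves only by the tool move_arm, never from a script. Its argument "series" is text: rows parted by semicolons, each of 6 numbers parted by spaces: the shift along the tool's x, y, z in units of 100 mm (1.0 is 100 mm), then the turn, a rotation vector about the tool's x, y, z in units of 360 degrees (1.0 is 360 degrees). A call has exactly 5 rows; each row is the pose to reach, as a shift and turn from the pose commanded when the call began, along the tool's axes at that moment, turning the shorter way round; what a row does not reach only later rows make up. A row lasts 1/8 s, in which the tool goes at most 62.5 mm and 10.7 degrees, less where a joint would pass 70% of its speed; a pose out of reach is approached as far as the arm can. A call with a number of a shift or a turn outside -1 to 1 is refused whole. A call with a gripper value outside its range is refused whole. "claw" is the finger opening in mm, from 0 to 85.4, set as the call begins (left out, the last holds). The fingers move at their own pace and stop on an object; the grip force is fixed at half the most. Time passes only in rows, so rows that repeat a pose let the fingers close, or fill a call up. It gives the time, the measured TCP pose, the force, the opening and the grip force at its end, in the units of the state.
- get_obs(): the state, without advancing time (a new reading comes with each control period).
- capture(name): name is "scene" or "top" or "wrist"; returns a dict with "image" (400x640x3 uint8, blue, green, red), "range_z" (400x640 float32, mm along the optical axis (not along the pixel's ray), 0 where there is no reading), "intrinsics" (3x3 intrinsics, pixels), "k1" (the pictures are not rectified: a ray, as slopes to the right and down, at radius r is drawn at 1 + k1 r^2 times it, then the intrinsics apply), "xyz" and "rotation" of the camera in the world; the wrist camera has in their place "mount" (4x4, takes a point from camera to tool coordinates, whose origin is the TCP and whose axes are the flange's). Camera axes: x right, y down, z forward; pixel columns grow to the right and rows downward; lengths in mm; the calibration is good to about 2 mm. A picture is of the moment at which its call begins: read the wrist's pose just before it.
- finish_job(): hands the job in; it is judged then, once.
Trained networks look in the newest picture that a camera, given by its name, has taken for a name from the list of things; names that differ only in an ending like _2 or _b are one class to them, and where a whole thing is asked for, a point or a joint stands for the part that bears it (a point fixed in the world has none). Each returns a list of dicts, best first, with "confidence" (0 to 1); they miss things now and then, are a little off and sometimes report something else, mostly with a low value. They report only what shows in the picture. A call takes as long as a camera call.
- outline_of(camera, label): "region" (400x640 bool, what is visible of it) and "at" ([column, row] in pixels, amid what is visible of it).
The state is a dict: "t": time; "joint_pos": joint angles; "dq": joint speeds; "tau": joint torques, N m; "tcp_pos": TCP position; "orientation": TCP orientation; "force": force on the tool from outside, world axes, zero at the start; "wrist_torque": the same for the moment, N m; "finger_gap": finger opening in mm; "grip_force": force on a finger pad.
Only numpy, scipy, OpenCV 4.12 (cv2) and the standard library are available. Lean on these libraries where they do the work, as an engineer would, in place of code of your own. Each camera call takes 0.05 s, during which the arm holds its last target. There are 200 camera calls.

TASK

The flywheel in the bearing stand has a counterweight sealed somewhere inside its rim, which cannot be seen, and the bearing seals drag enough that the wheel stays wherever it is left. Turn the wheel by hand through at least one full turn in one direction, feeling where the weight helps and where it resists, then bring the heavy side straight down and finish still gripping it, holding it still there so that I can mark the top. Do not disturb the marker, spanner, tape measure and torch lying round the stand.

Things in the scene. Friction and masses are not known exactly. Their poses are not given: they have to be found in the camera images.
- stand: Grey bearing stand bolted to the bench: base plate 190 x 170 x 12 mm, two pedestals with dark pillow blocks, whose inner faces are 50 mm either side of the wheel's middle plane; they reach 161 mm above the bench. Origin: on the bench, straight below the wheel's middle. The shaft lies level along the stand's x axis, 125 mm up; the wheel stands in its y-z plane. Axes: z up.
- rim_top (a point): Fixed point of the stand, 215 mm above the bench and 90 mm straight above the shaft's axis: the top of the wheel, outside of the rim, middle of its width. Axes as the stand's. Rim: 28 mm wide between flat side faces, from radius 60 to 90 mm, with a V-belt groove 16 mm wide and 9 mm deep in its outside.
- wheel_centre (a point): Centre of the dark flywheel, 180 mm in diameter, on the shaft's axis; turns with the wheel (x along the shaft). Five spokes, hub 48 mm in diameter, shaft 19 mm. A counterweight (0.35 to 0.45 kg, 74 mm from the axis) is sealed in the rim, unseen: its place has no relation to spokes or key and differs from start to start. The rest of the wheel (1.6 kg) is balanced.
- flywheel (a joint): Wheel angle about the stand's x axis, rad, counting on past a turn without limit; starts within 0.3 of 0 (brass key in the hub on top); grows as the wheel's top moves toward the stand's -y. Seal drag 0.37 N m: against the motion; at rest it can push either way up to that. Pull of the weight: 0.25 to 0.33 N m when level with the shaft, too little to turn the wheel alone.
- marker_1: Black and white paint marker lying near the stand, 135 mm long, 14 mm thick. Bystander. Origin: underside, middle.
- spanner_13: Combination spanner lying near the stand, 168 x 42 x 9 mm. Bystander. Origin: underside, middle.
- tape_measure: Yellow tape measure, 62 x 78 x 36 mm. Bystander. Origin: underside, middle.
- torch: Dark grey pocket torch lying on its side, 114 mm long, 32 mm thick. Bystander. Origin: underside, middle. Above and round it (keep arm and wrist clear): power tools hanging over the bench at x 0.62 to 0.68 m, y -0.57 to -0.11 m, down to z 0.32 m.

How it is judged:
By the outcome, as a careful person would: the job done as asked, in the order asked, and still so for the second after the job is handed in, while the arm keeps its last pose, push and grip.
It also fails if it takes over 72 s, if anything falls off the work surface, if the arm or the gripper's body presses on something with over 40 N, if the wrist force passes 120 N, or if a joint passes its speed limit or range.

## Working session

There is one attempt and no reset: what is moved stays moved. The work goes in short steps, Python scripts to look and compute and a tool call to move; the robot and the scene stay as the last step left them, time stands still between calls to the robot, and variables do not carry over. Pictures are saved under pics/ and viewed, at most 10 in all, crops included, and the job is handed in when it is done.

Besides the shell and the picture viewer there is one more tool, called after "Emit:" as name(argument=value, ...) on one line, values as JSON. move_arm: Moves the arm, as the interface text tells. Its arguments: {"type":"object","properties":{"series":{"type":"string"},"claw":{"type":"number"}},"required":["series"]}

```bash
mkdir -p pics; ls; cat > h.py <<'E'
import numpy as np, cv2
from bench import get_obs, capture, finish_job, outline_of
def pts(c, mask):
    K=np.array(c["intrinsics"]); v,u=np.nonzero(mask&(c["range_z"]>0))
    z=c["range_z"][v,u].astype(float)
    k=float(np.ravel(c["k1"])[0])
    p=cv2.undistortPoints(np.stack([u,v],1).astype(np.float64)[:,None],K,np.array([k,0,0,0.]))[:,0]
    P=np.c_[p*z[:,None],z]
    return P@np.array(c["rotation"]).T+np.array(c["xyz"])
E
python3 - <<'E'
from h import *
for n in ("scene","top"):
    c=capture(n); cv2.imwrite(f"pics/{n}0.png",c["image"]); print(n,c["xyz"],c["k1"])
    for l in ("stand","wheel_centre","marker_1","spanner_13","tape_measure","torch"):
        for o in outline_of(n,l)[:1]:
            P=pts(c,o["region"]); print(l,round(o["confidence"],2),np.round(o["at"]),len(P),*(np.round(np.percentile(P,[2,50,98],axis=0)).tolist() if len(P) else []))
E
```

```text
pics
scene [-437.85093651  705.00614205  784.42552896] -0.09257679241114822
stand 0.88 [293. 240.] 5803 [378.0, 103.0, 5.0] [457.0, 201.0, 96.0] [543.0, 265.0, 209.0]
wheel_centre 0.59 [285. 216.] 2730 [387.0, 99.0, 53.0] [465.0, 197.0, 146.0] [496.0, 266.0, 212.0]
marker_1 0.42 [408. 243.] 44 [350.0, -154.0, 6.0] [360.0, -135.0, 12.0] [370.0, -119.0, 17.0]
spanner_13 0.63 [384. 220.] 97 [485.0, -186.0, -1.0] [499.0, -160.0, 6.0] [522.0, -134.0, 11.0]
tape_measure 0.73 [184. 263.] 624 [551.0, 401.0, -0.0] [581.0, 437.0, 31.0] [633.0, 472.0, 36.0]
torch 0.8 [370. 199.] 233 [538.0, -203.0, 1.0] [591.0, -178.0, 21.0] [649.0, -158.0, 32.0]
top [ 367.62024885   96.47577249 1289.24350954] -0.13646673842215543
stand 0.79 [289. 209.] 4643 [379.0, 95.0, 7.0] [461.0, 171.0, 62.0] [562.0, 258.0, 213.0]
wheel_centre 0.69 [286. 208.] 1415 [384.0, 97.0, 74.0] [466.0, 175.0, 181.0] [559.0, 252.0, 215.0]
marker_1 0.5 [423. 245.] 244 [351.0, -238.0, -0.0] [383.0, -185.0, 14.0] [411.0, -126.0, 20.0]
spanner_13 0.79 [435. 213.] 424 [428.0, -286.0, -2.0] [469.0, -224.0, 8.0] [518.0, -139.0, 14.0]
tape_measure 0.93 [196. 167.] 529 [553.0, 394.0, 8.0] [589.0, 422.0, 33.0] [620.0, 459.0, 39.0]
torch 0.68 [424. 170.] 363 [539.0, -209.0, 14.0] [595.0, -186.0, 24.0] [642.0, -166.0, 33.0]
```

View pics/scene0.png

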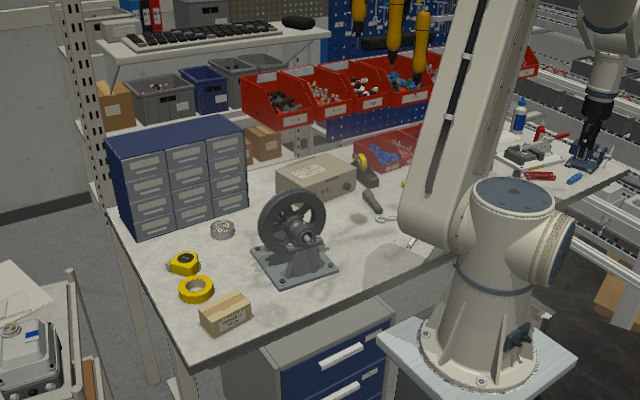

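View pics/top0.png

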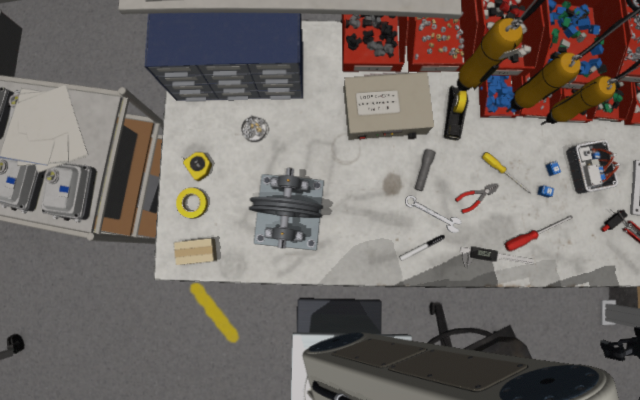

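```bash
python3 - <<'E'
from h import *
c=capture("top"); P=pts(c,np.ones((400,640),bool))
near=(abs(P[:,0]-466)<130)&(abs(P[:,1]-178)<130)
def show(q,n): 
    r=cv2.minAreaRect(q[:,:2].astype(np.float32)); print(n,len(q),np.round(r[0],1),np.round(r[1],1),round(r[2],1),np.median(q[:,2]))
show(P[near&(P[:,2]>165)&(P[:,2]<225)],"wheel>165")
q=P[near&(P[:,2]>165)&(P[:,2]<225)]; m=q[:,:2].mean(0); w,v=np.linalg.eigh(np.cov((q[:,:2]-m).T)); print(m,w,v[:,1])
q=P[near&(P[:,2]>7)&(P[:,2]<17)]; show(q,"base")
s=P[near&(P[:,2]>200)&(P[:,2]<225)]; print("toppts",s.mean(0),len(s), s[:,2].max())
o=get_obs(); print(o["orientation"],o["force"],o["wrist_torque"],o["t"])
E
```

```text
wheel>165 826 [470.7 176.6] [157.1  28.2] 85.6 202.2640275041531
[470.11300583 174.25850184] [  75.63735928 1759.74229442] [0.07397576 0.99726004]
base 2021 [460.4 170.5] [251.  234.9] 2.0 12.341619920257472
toppts [470.82730377 176.80795769 208.03058658] 459 219.89009561907505
[[ 9.57723190e-01  2.87691314e-01  4.12369530e-07]
 [ 2.87691314e-01 -9.57723189e-01 -2.49979813e-05]
 [-6.79676621e-06  2.40597815e-05 -1.00000000e+00]] [-0.3184402   0.25875391  0.0380933 ] [ 0.02882211 -0.01924441 -0.02987283] 0.75
```

The top view shows the wheel edge-on at (287,206), with its shaft close to world x. The bystanders are well off to the right, at (422,245), (435,213) and (424,170), and the tape is at (197,165). I'll approach from the -y side with the tool tilted.

```bash
cat >> h.py <<'E'
from scipy.spatial.transform import Rotation as Rn
C=np.array([470.7,176.6,125.]); tdir=np.array([.074,.9973,0]); tdir/=np.linalg.norm(tdir)
adir=np.array([tdir[1],-tdir[0],0])
def pose(beta,r,C=C):
    b=np.radians(beta); z=tdir*np.sin(b)+np.array([0,0,-1.])*np.cos(b)
    return C-r*z, np.c_[np.cross(adir,z),adir,z]
def go(beta,r,C=C):
    o=get_obs(); R0=np.array(o["orientation"]); p,R=pose(beta,r,C)
    s=R0.T@(p-np.array(o["tcp_pos"])); w=Rn.from_matrix(R0.T@R).as_rotvec()
    print("go",np.round(s/100,3),"turn",np.round(w/2/np.pi,4),"deg",np.round(np.degrees(np.linalg.norm(w)),1))
def rd():
    o=get_obs(); F=np.array(o["force"]);T=np.array(o["wrist_torque"]);p=np.array(o["tcp_pos"]);R=np.array(o["orientation"])
    z=R[:,2]; print("t",o["t"],"q",np.round(o["joint_pos"],2),"beta",round(np.degrees(np.arctan2(z@tdir,-z[2])),1),"F",np.round(F,1),"T",np.round(T,2),
     "off",np.round(p-pose(np.degrees(np.arctan2(z@tdir,-z[2])),56)[0],1),"gap",o["finger_gap"],o["grip_force"])
    print(" M@tcp",round(adir@(T+np.cross(p-C,F)/1000),3),"M@grasp/T only",round(adir@T,3),"FxR",round(adir@np.cross(p-C,F)/1000,3))
E
python3 -c "
from h import *
go(60,230)"
```

```text
go [ 4.304 -4.727 -0.087] turn [ 0.0999  0.1453 -0.1731] deg 89.0
```

Emit:
move_arm(series="0.2 -0.2 -0.1 0 0 0; 0.4 -0.4 -0.2 0 0 0; 0.6 -0.6 -0.3 0 0 0; 0.8 -0.8 -0.4 0 0 0; 1 -1 -0.5 0 0 0", claw=55)

```text
t: 1.38
tcp_pos: [247.2, -473.2, 281.7]
orientation: [[0.958, 0.288, 0.0], [0.288, -0.958, -0.0], [0.0, 0.0, -1.0]]
force: [-0.4, -0.3, 0.8]
finger_gap: 54.9
grip_force: 0.0
```

Emit:
move_arm(series="0.2 -0.2 0 0 0 0; 0.4 -0.4 0 0 0 0; 0.6 -0.6 0 0 0 0; 0.8 -0.8 0 0 0 0; 1 -1 0 0 0 0")

```text
t: 2.0
tcp_pos: [314.2, -348.7, 281.4]
orientation: [[0.958, 0.288, 0.0], [0.288, -0.958, -0.0], [0.0, 0.0, -1.0]]
force: [1.2, 0.2, 0.5]
finger_gap: 55.2
grip_force: 0.0
```

Emit:
move_arm(series="0.2 -0.2 0 0 0 0; 0.4 -0.4 0 0 0 0; 0.6 -0.6 0 0 0 0; 0.8 -0.8 0 0 0 0; 1 -1 0 0 0 0")

```text
t: 2.62
tcp_pos: [381.2, -224.1, 281.5]
orientation: [[0.958, 0.288, 0.0], [0.288, -0.958, -0.0], [0.0, 0.0, -1.0]]
force: [0.1, -0.2, 0.6]
finger_gap: 55.1
grip_force: 0.0
```

Emit:
move_arm(series="0.2 -0.2 0 0.01 0.016 -0.019; 0.4 -0.4 0 0.02 0.032 -0.038; 0.6 -0.6 0 0.03 0.048 -0.057; 0.8 -0.8 0 0.04 0.064 -0.076; 1 -1 0 0.055 0.08 -0.095")

```text
t: 3.25
tcp_pos: [448.2, -99.7, 282.1]
orientation: [[0.551, 0.809, 0.206], [0.633, -0.565, 0.53], [0.545, -0.162, -0.823]]
force: [-0.3, 0.1, -0.5]
finger_gap: 55.0
grip_force: 0.0
```

```bash
python3 -c "
from h import *
go(60,190);rd()"
```

```text
go [ 0.429 -0.45   1.127] turn [ 0.045   0.0648 -0.0772] deg 39.7
t 3.25 q [-0.64  0.12  1.96  0.6   1.3  -0.22] beta 33.4 F [-0.3  0.1 -0.5] T [-0.22  0.1   0.04] off [ -20.3 -245.5  110.4] gap 55.03421431146159 0.0
 M@tcp -0.108 M@grasp/T only -0.224 FxR 0.116
```

Emit:
move_arm(series="0.08 -0.08 0.2 0.01 0.014 -0.016; 0.16 -0.16 0.4 0.02 0.028 -0.032; 0.24 -0.24 0.6 0.03 0.042 -0.048; 0.32 -0.32 0.8 0.04 0.056 -0.064; 0.43 -0.45 1 0.045 0.065 -0.077")

```text
t: 3.88
tcp_pos: [456.2, 5.0, 228.6]
orientation: [[0.041, 0.997, 0.065], [0.497, -0.077, 0.864], [0.867, -0.003, -0.499]]
force: [-0.7, -0.2, -1.0]
finger_gap: 54.8
grip_force: 0.0
```

```bash
python3 - <<'E'
from h import *
o=get_obs(); c=capture("wrist"); cv2.imwrite("pics/w1.png",c["image"])
go(60,110); rd()
M=np.array(c["mount"]); R=np.array(o["orientation"])
c["rotation"]=R@M[:3,:3]; c["xyz"]=R@M[:3,3]+np.array(o["tcp_pos"])
P=pts(c,np.ones((400,640),bool))
Q=(P-C); a=Q@adir; t=Q@tdir; z=Q[:,2]; r=np.hypot(t,z)
np.save("P1.npy",P)
s=(r>65)&(r<100)&(abs(a)<30); print(s.sum(), np.percentile(a[s],[1,5,25,50,75,95,99]).round(1))
# outside lips: fit circle on r 84..97
s&=(r>82)&(r<98)&(abs(a)>8.5)&(abs(a)<13.5)
from scipy.optimize import least_squares
f=least_squares(lambda v:np.hypot(t[s]-v[0],z[s]-v[1])-90,[0,0],loss="soft_l1"); print("circle dt,dz",f.x,s.sum(),np.abs(f.fun).mean())
E
```

```text
go [-0.042  0.033  0.883] turn [-0.0004 -0.0008 -0.0004] deg 0.3
t 3.925 q [-0.59  0.44  1.99  0.86  1.48 -0.96] beta 60.3 F [-1.   1.8 -1.3] T [-0.46  0.13  0.04] off [ -12.  -120.7   74.6] gap 54.89119201453447 0.0
 M@tcp -0.424 M@grasp/T only -0.465 FxR 0.041
4042 [-12.3 -11.3  -5.7   1.8   8.6  14.   15.1]
circle dt,dz [ 1.15762433 -0.12015223] 1373 0.5567894428246609
```

View pics/w1.png

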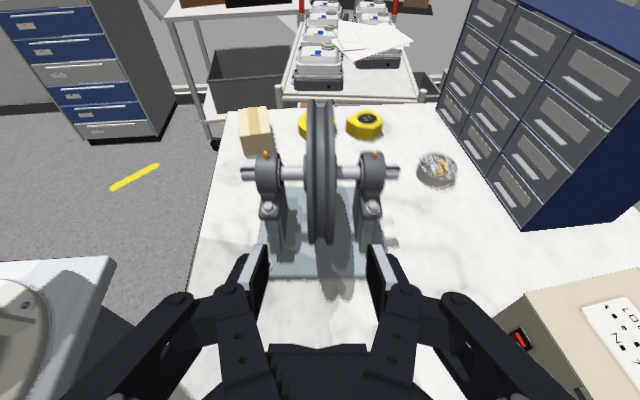

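```bash
python3 - <<'E'
from h import *
P=np.load("P1.npy");Q=P-C; a=Q@adir; t=Q@tdir; z=Q[:,2]; r=np.hypot(t,z)
ang=np.degrees(np.arctan2(-t,z))
for lo in range(0,100,15):
    s=(r>86)&(r<95)&(abs(a)<30)&(ang>lo)&(ang<lo+15)
    if s.sum()>20: print(lo,s.sum(),np.percentile(a[s],[2,98]).round(1),np.median(t[s]).round())
E
```

```text
0 236 [-11.4  15.2] -13.0
15 351 [-12.3  15.3] -35.0
30 394 [-12.2  15. ] -54.0
45 389 [-12.5  14.9] -70.0
60 318 [-12.1  15. ] -81.0
75 229 [-12.5  14.8] -88.0
90 123 [-12.2  14.7] -88.0
```

The wrist view shows the wheel edge-on at (320,170), between the two fingers. I'll update the wheel centre by about 1 mm and go in.

```bash
sed -i 's/C=np.array(\[470.7,176.6,125.\])/C=np.array([472.2,177.6,125.])/' h.py
cat >> h.py <<'E'
import json
_rd=rd
def rd(tag="free"):
    o=get_obs(); open("log.jsonl","a").write(json.dumps([tag,o["t"]]+[np.array(o[k]).tolist() for k in("force","wrist_torque","tcp_pos","orientation")])+"\n"); _rd()
E
python3 -c "
from h import *
rd();go(60,106);go(60,56)"
```

```text
t 3.925 q [-0.59  0.44  1.99  0.86  1.48 -0.96] beta 60.3 F [-1.   1.8 -1.3] T [-0.46  0.13  0.04] off [ -13.5 -121.7   74.6] gap 54.89119201453447 0.0
 M@tcp -0.423 M@grasp/T only -0.465 FxR 0.042
go [-0.036  0.047  0.932] turn [-0.0004 -0.0008 -0.0004] deg 0.3
go [-0.039  0.049  1.432] turn [-0.0004 -0.0008 -0.0004] deg 0.3
```

Emit:
move_arm(series="-0.01 0.02 0.2 0 0 0; -0.02 0.03 0.4 0 0 0; -0.03 0.04 0.6 0 0 0; -0.04 0.05 0.8 0 -0.001 0; -0.04 0.05 1 0 -0.001 0")

```text
t: 4.55
tcp_pos: [467.3, 90.1, 175.3]
orientation: [[0.044, 0.997, 0.065], [0.505, -0.078, 0.86], [0.862, -0.004, -0.507]]
force: [-0.2, -1.0, 0.2]
finger_gap: 55.0
grip_force: 0.0
```

Emit:
move_arm(series="0 0 0.15 0 0 0; 0 0 0.3 0 0 0; 0 0 0.43 0 0 0; 0 0 0.43 0 0 0; 0 0 0.43 0 0 0")

```text
t: 5.18
tcp_pos: [470.1, 125.7, 154.2]
orientation: [[0.044, 0.997, 0.065], [0.504, -0.078, 0.86], [0.862, -0.004, -0.506]]
force: [-0.0, 0.1, -0.2]
finger_gap: 55.1
grip_force: 0.0
```

```bash
python3 -c "
from h import *
rd();go(60,56)"
```

```text
t 5.175 q [-0.36  0.52  2.1   1.06  1.25 -1.04] beta 59.6 F [-0.   0.1 -0.2] T [-0.4   0.09  0.01] off [ 1.5 -3.7  0.8] gap 55.147001105905254 0.0
 M@tcp -0.397 M@grasp/T only -0.403 FxR 0.006
go [ 0.007 -0.018  0.035] turn [ 0.0003  0.0012 -0.001 ] deg 0.6
```

Emit:
move_arm(series="0.007 -0.018 0.035 0 0.001 -0.001; 0.007 -0.018 0.035 0 0.001 -0.001; 0.007 -0.018 0.035 0 0.001 -0.001; 0.007 -0.018 0.035 0 0.001 -0.001; 0.007 -0.018 0.035 0 0.001 -0.001", claw=15)

```text
t: 5.8
tcp_pos: [469.5, 129.0, 153.1]
orientation: [[0.037, 0.997, 0.068], [0.5, -0.077, 0.863], [0.865, 0.002, -0.501]]
force: [4.5, 0.8, -1.7]
finger_gap: 26.8
grip_force: 60.2
```

```bash
python3 -c "
from h import *
rd('grip')"
```

```text
t 5.8 q [-0.36  0.53  2.1   1.07  1.25 -1.06] beta 59.9 F [ 4.5  0.8 -1.7] T [-0.37 -0.07 -0.4 ] off [ 0.9 -0.2  0. ] gap 26.83129709044254 60.17319544334896
 M@tcp -0.315 M@grasp/T only -0.363 FxR 0.048
```

Emit:
move_arm(series="0.07 0 0.004 0 -0.02 0; 0.139 0 0.018 0 -0.04 0; 0.206 0 0.039 0 -0.06 0; 0.27 0 0.069 0 -0.08 0; 0.329 0 0.107 0 -0.1 0")

```text
t: 6.42
tcp_pos: [471.5, 153.7, 175.4]
orientation: [[0.069, 0.997, 0.035], [0.914, -0.077, 0.398], [0.4, 0.004, -0.917]]
force: [10.3, 6.0, -40.2]
finger_gap: 27.0
grip_force: 64.2
```

```bash
python3 -c "
from h import *
rd('move')"
```

```text
t 6.425 q [ 0.03  0.21  2.06  0.53  0.9  -0.23] beta 23.6 F [ 10.3   6.  -40.2] T [-2.1  -0.12 -0.49] off [ 0.9 -1.5 -0.9] gap 26.979278440313134 64.20657008886337
 M@tcp -1.468 M@grasp/T only -2.088 FxR 0.62
```

Emit:
move_arm(series="0.07 0 0.014 0 -0.02 0; 0.139 0 0.028 0 -0.04 0; 0.206 0 0.049 0 -0.06 0; 0.27 0 0.079 0 -0.08 0; 0.329 0 0.117 0 -0.1 0")

```text
t: 7.05
tcp_pos: [474.1, 187.7, 179.5]
orientation: [[0.074, 0.997, -0.013], [0.973, -0.075, -0.216], [-0.217, 0.004, -0.976]]
force: [7.5, -12.0, -13.3]
finger_gap: 27.3
grip_force: 67.2
```

```bash
python3 -c "
from h import *
rd('move')"
```

```text
t 7.05 q [ 0.5   0.3   1.86 -0.21  1.11  0.68] beta -12.5 F [  7.5 -12.  -13.3] T [-1.39 -0.05 -0.23] off [ 1.  -2.  -0.1] gap 27.26237114388866 67.23504396155477
 M@tcp -0.896 M@grasp/T only -1.383 FxR 0.488
```

Emit:
move_arm(series="0.07 0.01 0.004 0 -0.02 0; 0.139 0.01 0.018 0 -0.04 0; 0.206 0.01 0.039 0 -0.06 0; 0.27 0.01 0.069 0 -0.08 0; 0.329 0.01 0.107 0 -0.1 0")

```text
t: 7.68
tcp_pos: [476.5, 217.8, 162.8]
orientation: [[0.051, 0.997, -0.056], [0.66, -0.076, -0.748], [-0.75, 0.002, -0.662]]
force: [5.8, -17.1, -2.9]
finger_gap: 26.9
grip_force: 67.5
```

```bash
python3 -c "
from h import *
rd('move')"
```

```text
t 7.675 q [ 0.76  0.64  1.61 -0.53  1.58  1.03] beta -48.6 F [  5.8 -17.1  -2.9] T [-1.47  0.02  0.13] off [ 1.2 -1.7  0.7] gap 26.92334131313621 67.51194035634398
 M@tcp -0.957 M@grasp/T only -1.467 FxR 0.51
```

Emit:
move_arm(series="0.056 0.01 0.003 0 -0.016 0; 0.112 0.01 0.011 0 -0.032 0; 0.166 0.01 0.025 0 -0.048 0; 0.219 0.01 0.045 0 -0.064 0; 0.27 0.01 0.069 0 -0.08 0")

```text
t: 8.3
tcp_pos: [477.6, 230.9, 138.0]
orientation: [[0.017, 0.997, -0.075], [0.218, -0.077, -0.973], [-0.976, -0.0, -0.219]]
force: [0.4, -17.5, 5.6]
finger_gap: 27.1
grip_force: 67.3
```

```bash
python3 -c "
from h import *
rd('move'); go(-77,115)"
```

```text
t 8.3 q [ 0.84  0.96  1.44 -0.69  1.94  1.12] beta -77.4 F [  0.4 -17.5   5.6] T [-1.25  0.16  0.12] off [ 1.3 -1.2  0.7] gap 27.148852062080877 67.26527310587699
 M@tcp -0.731 M@grasp/T only -1.255 FxR 0.524
go [ 0.002 -0.016 -0.599] turn [-0.0005  0.001  -0.0001] deg 0.4
```

Emit:
move_arm(series="0 0 0 0 0 0; 0 0 0 0 0 0; 0 0 -0.2 0 0 0; 0 0 -0.4 0 0 0; 0 0 -0.6 0 0 0", claw=55)

```text
t: 8.93
tcp_pos: [483.0, 291.5, 151.7]
orientation: [[0.019, 0.997, -0.073], [0.23, -0.076, -0.97], [-0.973, 0.002, -0.231]]
force: [0.4, -0.5, -0.5]
finger_gap: 55.2
grip_force: 0.0
```

Emit:
move_arm(series="-0.203 0 0.018 0 0.028 0; -0.4 0 0.071 0 0.056 0; -0.584 0 0.158 0 0.084 0; -0.751 0 0.276 0 0.112 0; -0.894 0 0.421 0 0.14 0")

```text
t: 9.55
tcp_pos: [478.7, 230.0, 230.6]
orientation: [[0.07, 0.997, -0.028], [0.897, -0.075, -0.436], [-0.437, 0.006, -0.9]]
force: [-0.1, -0.5, -0.2]
finger_gap: 55.0
grip_force: 0.0
```

```bash
python3 -c "
from h import *
rd()"
```

```text
t 9.55 q [ 0.66  0.38  1.68 -0.34  1.4   0.85] beta -25.9 F [-0.1 -0.5 -0.2] T [ 0.25 -0.02 -0.04] off [ 4.7 28.  55.2] gap 55.01639254986454 0.0
 M@tcp 0.302 M@grasp/T only 0.255 FxR 0.047
```

Emit:
move_arm(series="-0.203 0 0.018 0 0.028 0; -0.4 0 0.071 0 0.056 0; -0.584 0 0.158 0 0.084 0; -0.751 0 0.276 0 0.112 0; -0.894 0 0.421 0 0.14 0")

```text
t: 10.18
tcp_pos: [471.6, 130.8, 233.0]
orientation: [[0.066, 0.997, 0.039], [0.912, -0.076, 0.404], [0.406, 0.008, -0.914]]
force: [-0.5, 0.8, -0.7]
finger_gap: 54.9
grip_force: 0.0
```

Emit:
move_arm(series="-0.203 0 0.018 0 0.028 0; -0.4 0 0.071 0 0.056 0; -0.584 0 0.158 0 0.084 0; -0.751 0 0.276 0 0.112 0; -0.894 0 0.421 0 0.14 0")

```text
t: 10.8
tcp_pos: [466.9, 64.8, 156.5]
orientation: [[0.016, 0.997, 0.077], [0.273, -0.078, 0.959], [0.962, 0.006, -0.273]]
force: [-0.2, 0.4, 0.0]
finger_gap: 55.1
grip_force: 0.0
```

```bash
python3 -c "
from h import *
rd(); go(75,56); go(75,55,C+1.2*adir-1.*tdir)"
```

```text
t 10.8 q [-0.54  0.71  2.02  1.04  1.49 -1.21] beta 74.2 F [-0.2  0.4  0. ] T [-0.49  0.05  0.02] off [ -1.3 -59.1  16.2] gap 55.12654756007945 0.0
 M@tcp -0.511 M@grasp/T only -0.494 FxR -0.017
go [-0.003 -0.034  0.612] turn [0.0009 0.0024 0.0007] deg 0.9
go [-0.006 -0.022  0.612] turn [0.0009 0.0024 0.0007] deg 0.9
```

Emit:
move_arm(series="0 -0.01 0.2 0 0.001 0; 0 -0.02 0.4 0 0.002 0; 0 -0.022 0.6 0.001 0.002 0; 0 -0.022 0.6 0.001 0.002 0; 0 -0.022 0.6 0.001 0.002 0")

```text
t: 11.42
tcp_pos: [467.9, 124.9, 140.8]
orientation: [[0.016, 0.998, 0.065], [0.265, -0.067, 0.962], [0.964, 0.002, -0.266]]
force: [-0.1, -0.2, -0.1]
finger_gap: 55.0
grip_force: 0.0
```

Emit:
move_arm(series="0 0 0 0 0 0; 0 0 0 0 0 0; 0 0 0 0 0 0; 0 0 0 0 0 0; 0 0 0 0 0 0", claw=15)

```text
t: 12.05
tcp_pos: [468.9, 123.8, 139.9]
orientation: [[0.019, 0.997, 0.069], [0.262, -0.071, 0.962], [0.965, -0.0, -0.263]]
force: [4.0, -2.8, 6.3]
finger_gap: 27.4
grip_force: 59.7
```

```bash
python3 -c "
from h import *
rd('grip')"
```

```text
t 12.05 q [-0.44  0.74  2.07  1.14  1.44 -1.25] beta 74.8 F [ 4.  -2.8  6.3] T [ 0.21 -0.34 -0.85] off [0.7 0.  0.2] gap 27.3760449808665 59.748003312852234
 M@tcp -0.069 M@grasp/T only 0.236 FxR -0.305
```

Emit:
move_arm(series="0.069 0.01 0.004 0 -0.02 0; 0.137 0.01 0.017 0 -0.04 0; 0.202 0.01 0.038 0 -0.06 0; 0.265 0.01 0.068 0 -0.08 0; 0.323 0.01 0.105 0 -0.1 0")

```text
t: 12.68
tcp_pos: [470.4, 141.8, 167.5]
orientation: [[0.057, 0.997, 0.044], [0.782, -0.072, 0.62], [0.621, -0.001, -0.784]]
force: [2.9, 11.5, -24.2]
finger_gap: 27.2
grip_force: 62.0
```

```bash
python3 -c "
from h import *
rd('move')"
```

```text
t 12.675 q [-0.16  0.3   2.09  0.82  1.   -0.63] beta 38.4 F [  2.9  11.5 -24.2] T [-1.41  0.5  -0.89] off [ 0.8 -1.1 -1.4] gap 27.15652785544889 61.990138849687355
 M@tcp -1.074 M@grasp/T only -1.445 FxR 0.371
```

Emit:
move_arm(series="0.069 0 0.004 0 -0.02 0; 0.137 0 0.017 0 -0.04 0; 0.202 0 0.038 0 -0.06 0; 0.265 0 0.068 0 -0.08 0; 0.323 0 0.105 0 -0.1 0")

```text
t: 13.3
tcp_pos: [473.0, 173.5, 180.3]
orientation: [[0.07, 0.998, 0.004], [0.997, -0.071, 0.042], [0.042, 0.001, -0.999]]
force: [2.5, -3.8, -12.7]
finger_gap: 27.2
grip_force: 64.0
```

```bash
python3 -c "
from h import *
rd('move')"
```

```text
t 13.3 q [0.32 0.22 1.95 0.05 0.96 0.37] beta 2.4 F [  2.5  -3.8 -12.7] T [-0.64  0.53 -0.82] off [ 1.  -1.8 -0.7] gap 27.209748467051096 64.01965931989253
 M@tcp -0.426 M@grasp/T only -0.679 FxR 0.253
```

Sequential calls within one block work fine, so I'll keep batching them.

Emit:
move_arm(series="0.069 0 0.004 0 -0.02 0; 0.137 0 0.017 0 -0.04 0; 0.202 0 0.038 0 -0.06 0; 0.265 0 0.068 0 -0.08 0; 0.323 0 0.105 0 -0.1 0")

```text
t: 13.92
tcp_pos: [475.7, 206.5, 171.9]
orientation: [[0.059, 0.998, -0.038], [0.831, -0.07, -0.552], [-0.554, 0.001, -0.833]]
force: [8.5, -9.1, -3.2]
finger_gap: 27.7
grip_force: 64.8
```

```bash
python3 -c "
from h import *
rd('move')"
```

```text
t 13.925 q [ 0.68  0.48  1.72 -0.43  1.38  0.93] beta -33.6 F [ 8.5 -9.1 -3.2] T [-0.63 -0.06 -0.66] off [ 1.2 -2.   0.3] gap 27.653845521385488 64.80405449867249
 M@tcp -0.322 M@grasp/T only -0.625 FxR 0.303
```

Emit:
move_arm(series="0.069 0 0.004 0 -0.02 0; 0.137 0 0.017 0 -0.04 0; 0.202 0 0.038 0 -0.06 0; 0.265 0 0.068 0 -0.08 0; 0.323 0 0.105 0 -0.1 0")

```text
t: 14.55
tcp_pos: [477.5, 228.3, 145.6]
orientation: [[0.025, 0.998, -0.063], [0.347, -0.068, -0.935], [-0.937, 0.002, -0.348]]
force: [12.5, -10.8, 6.0]
finger_gap: 27.3
grip_force: 65.0
```

```bash
python3 -c "
from h import *
rd('move')"
```

```text
t 14.55 q [ 0.83  0.88  1.49 -0.65  1.84  1.1 ] beta -69.6 F [ 12.5 -10.8   6. ] T [-0.87  0.    0.3 ] off [ 1.4 -1.7  1.1] gap 27.251249641209675 65.03701161593199
 M@tcp -0.36 M@grasp/T only -0.869 FxR 0.508
```

Emit:
move_arm(series="0 0 0 0 0 0; 0 0 0 0 0 0; 0 0 -0.2 0 0 0; 0 0 -0.4 0 0 0; 0 0 -0.6 0 0 0", claw=55)

```text
t: 15.18
tcp_pos: [479.8, 284.9, 166.7]
orientation: [[0.023, 0.998, -0.065], [0.355, -0.069, -0.932], [-0.934, -0.001, -0.356]]
force: [0.5, -0.5, -0.4]
finger_gap: 55.1
grip_force: 0.0
```

Emit:
move_arm(series="-0.203 0 0.018 0 0.028 0; -0.4 0 0.071 0 0.056 0; -0.584 0 0.158 0 0.084 0; -0.751 0 0.276 0 0.112 0; -0.894 0 0.421 0 0.14 0")

```text
t: 15.8
tcp_pos: [475.3, 213.6, 236.5]
orientation: [[0.066, 0.998, -0.019], [0.947, -0.069, -0.315], [-0.315, 0.003, -0.949]]
force: [0.1, -0.9, -0.3]
finger_gap: 55.1
grip_force: 0.0
```

Emit:
move_arm(series="-0.203 0 0.018 0 0.028 0; -0.4 0 0.071 0 0.056 0; -0.584 0 0.158 0 0.084 0; -0.751 0 0.276 0 0.112 0; -0.894 0 0.421 0 0.14 0")

```text
t: 16.42
tcp_pos: [468.8, 115.0, 225.6]
orientation: [[0.057, 0.998, 0.041], [0.85, -0.07, 0.522], [0.524, 0.005, -0.852]]
force: [-1.1, 0.2, -1.5]
finger_gap: 55.1
grip_force: 0.0
```

Emit:
move_arm(series="-0.174 0 0.013 0 0.024 0; -0.345 0 0.052 0 0.048 0; -0.507 0 0.117 0 0.072 0; -0.659 0 0.205 0 0.096 0; -0.794 0 0.314 0 0.12 0")

```text
t: 17.05
tcp_pos: [465.1, 63.2, 155.8]
orientation: [[0.018, 0.997, 0.069], [0.264, -0.071, 0.962], [0.964, 0.001, -0.265]]
force: [1.4, 0.2, -0.9]
finger_gap: 55.0
grip_force: 0.0
```

```bash
python3 -c "
from h import *
rd(); go(75,56,C+1.2*adir-1.5*tdir)"
```

```text
t 17.05 q [-0.55  0.71  2.02  1.04  1.5  -1.21] beta 74.7 F [ 1.4  0.2 -0.9] T [-0.44  0.04  0.02] off [ -3.1 -60.6  16. ] gap 55.020676028595716 0.0
 M@tcp -0.346 M@grasp/T only -0.44 FxR 0.094
go [-0.001 -0.     0.612] turn [-0.0003  0.001   0.0003] deg 0.4
```

Emit:
move_arm(series="0 0 0.2 0 0 0; 0 0 0.4 0 0.001 0; 0 0.005 0.61 0 0.001 0; 0 0.01 0.61 0 0.001 0; 0 0.01 0.61 0 0.001 0")

```text
t: 17.68
tcp_pos: [469.5, 123.8, 140.3]
orientation: [[0.017, 0.998, 0.065], [0.262, -0.067, 0.963], [0.965, 0.0, -0.263]]
force: [1.0, -1.4, 0.3]
finger_gap: 54.7
grip_force: 0.0
```

Emit:
move_arm(series="0 0 0 0 0 0; 0 0 0 0 0 0; 0 0 0 0 0 0; 0 0 0 0 0 0; 0 0 0 0 0 0", claw=15)

```text
t: 18.3
tcp_pos: [468.8, 122.8, 139.3]
orientation: [[0.021, 0.998, 0.065], [0.259, -0.068, 0.963], [0.966, -0.003, -0.26]]
force: [-4.4, -5.4, 3.4]
finger_gap: 27.1
grip_force: 60.0
```

```bash
python3 -c "
from h import *
rd('grip')"
```

```text
t 18.3 q [-0.44  0.74  2.06  1.14  1.44 -1.25] beta 74.9 F [-4.4 -5.4  3.4] T [-0.08 -0.07  0.35] off [ 0.6 -0.9 -0.3] gap 27.070129681154672 60.03878524526954
 M@tcp -0.179 M@grasp/T only -0.075 FxR -0.103
```

Emit:
move_arm(series="0.069 0 0.004 0 -0.02 0; 0.137 0 0.017 0 -0.04 0; 0.202 0 0.038 0 -0.06 0; 0.265 0 0.068 0 -0.08 0; 0.323 0 0.105 0 -0.1 0")

```text
t: 18.92
tcp_pos: [470.2, 140.2, 167.1]
orientation: [[0.057, 0.997, 0.042], [0.78, -0.071, 0.621], [0.623, -0.003, -0.782]]
force: [-3.8, 5.6, -22.0]
finger_gap: 27.3
grip_force: 62.2
```

```bash
python3 -c "
from h import *
rd('move')"
```

```text
t 18.925 q [-0.16  0.3   2.09  0.82  1.01 -0.64] beta 38.5 F [ -3.8   5.6 -22. ] T [-1.73  1.22 -0.36] off [ 0.6 -2.6 -1.7] gap 27.25227111512521 62.20016123726964
 M@tcp -1.217 M@grasp/T only -1.818 FxR 0.6
```

Emit:
move_arm(series="0.069 0 0.004 0 -0.02 0; 0.137 0 0.017 0 -0.04 0; 0.202 0 0.038 0 -0.06 0; 0.265 0 0.068 0 -0.08 0; 0.323 0 0.105 0 -0.1 0")

```text
t: 19.55
tcp_pos: [472.8, 172.0, 180.8]
orientation: [[0.071, 0.997, 0.001], [0.996, -0.071, 0.045], [0.045, -0.002, -0.999]]
force: [-5.8, -5.5, -1.5]
finger_gap: 27.1
grip_force: 64.7
```

```bash
python3 -c "
from h import *
rd('move')"
```

```text
t 19.55 q [0.32 0.22 1.95 0.05 0.96 0.36] beta 2.6 F [-5.8 -5.5 -1.5] T [-0.66  1.66 -0.84] off [ 0.8 -3.2 -0.1] gap 27.07938376722019 64.66450919397175
 M@tcp -0.443 M@grasp/T only -0.781 FxR 0.338
```

Emit:
move_arm(series="0.069 0 0.004 0 -0.02 0; 0.137 0 0.017 0 -0.04 0; 0.202 0 0.038 0 -0.06 0; 0.265 0 0.068 0 -0.08 0; 0.323 0 0.105 0 -0.1 0")

```text
t: 20.18
tcp_pos: [475.6, 205.8, 173.1]
orientation: [[0.059, 0.997, -0.039], [0.832, -0.071, -0.55], [-0.551, -0.0, -0.834]]
force: [1.3, -5.9, 7.3]
finger_gap: 27.3
grip_force: 65.5
```

```bash
python3 -c "
from h import *
rd('move')"
```

```text
t 20.175 q [ 0.68  0.48  1.72 -0.42  1.38  0.92] beta -33.4 F [ 1.3 -5.9  7.3] T [-1.12  0.73 -0.93] off [ 1.1 -2.6  1.3] gap 27.255005620827834 65.5302165762987
 M@tcp -0.688 M@grasp/T only -1.171 FxR 0.483
```

Emit:
move_arm(series="0.069 0 0.004 0 -0.02 0; 0.137 0 0.017 0 -0.04 0; 0.202 0 0.038 0 -0.06 0; 0.265 0 0.068 0 -0.08 0; 0.323 0 0.105 0 -0.1 0")

```text
t: 20.8
tcp_pos: [477.5, 228.5, 146.6]
orientation: [[0.025, 0.998, -0.064], [0.351, -0.069, -0.934], [-0.936, 0.001, -0.352]]
force: [7.6, -0.3, 11.3]
finger_gap: 27.4
grip_force: 65.9
```

```bash
cat > fit.py <<'E'
from h import *
from scipy.optimize import least_squares
L=[json.loads(l) for l in open("log.jsonl")]
th=0; last=None; D=[]
for tag,t,F,T,p,R in L:
    F,T,p,R=map(np.array,(F,T,p,R)); z=R[:,2]; b=np.arctan2(z@tdir,-z[2])
    if tag=="grip": last=b
    if tag=="move": th+=last-b; last=b
    D.append((tag,F,T,p,z,b,th))
def res(v,full=False):
    g,Ls,d,A,B,ct,cz=v; out=[]; m=[]
    c=C+ct*tdir+cz*np.array([0,0,1])
    for tag,F,T,p,z,b,th in D:
        M=adir@(T+np.cross(p-Ls*z-c,F)/1000)+g*np.sin(b)
        if tag=="free": out.append((adir@T+g*np.sin(b)))
        if tag=="move":
            out.append(M-(d+A*np.cos(th)+B*np.sin(th))); m.append((np.degrees(th),np.degrees(b),M,out[-1]))
    out+=[(d-.37)/.02,0 ] ; out=np.array(out); out[:-2]/=.04
    out[-1]=(np.hypot(A,B)-.29)/.03
    return m if full else np.r_[out,ct/1.5,cz/1.5,(Ls-170)/200]
f=least_squares(res,[.47,170,.37,.1,.1,0,0],loss="soft_l1"); v=f.x
print(np.round(v,3),"cost",f.cost); cov=np.linalg.inv(f.jac.T@f.jac); print("sd",np.sqrt(np.diag(cov)).round(3))
print("amp",np.hypot(v[3],v[4]),"phase sd deg",np.degrees(np.sqrt(np.diag(cov))[3:5]/np.hypot(v[3],v[4])))
for r in res(v,True): print(np.round(r,3))
# resist torque = d + W sin(phi) where phi=angle of weight past bottom in the motion direction
ph=np.arctan2(v[3],v[4]); now=(np.degrees(ph)+np.degrees(D[-1][-1])+180)%360-180
print("turned",np.degrees(D[-1][-1]),"weight past bottom by deg",now)
E
python3 - <<'E'
from h import *
rd('move')
E
python3 fit.py
```

```text
t 20.8 q [ 0.83  0.87  1.49 -0.65  1.84  1.1 ] beta -69.4 F [ 7.6 -0.3 11.3] T [-1.43  0.33 -0.44] off [ 1.4 -1.3  1.9] gap 27.384130056579984 65.913649443537
 M@tcp -0.882 M@grasp/T only -1.454 FxR 0.572
[  0.5   157.337   0.362   0.173  -0.175   1.495  -0.179] cost 13.022252077564753
sd [0.025 3.845 0.022 0.027 0.026 1.35  1.374]
amp 0.24592903400565017 phase sd deg [6.3532702  6.05643351]
[36.365 23.565  0.349 -0.05 ]
[ 72.435 -12.505   0.322   0.074]
[ 1.0851e+02 -4.8580e+01  6.1000e-02 -8.0000e-02]
[ 1.37301e+02 -7.73710e+01  2.31000e-01  1.14000e-01]
[1.7368e+02 3.8402e+01 1.9600e-01 2.5000e-02]
[ 2.09684e+02  2.39800e+00  2.72000e-01 -2.70000e-02]
[ 2.45705e+02 -3.36230e+01  2.35000e-01 -2.16000e-01]
[ 2.81701e+02 -6.96190e+01  5.88000e-01  1.90000e-02]
[3.18095e+02 3.85250e+01 6.28000e-01 2.00000e-02]
[ 3.54069e+02  2.55100e+00  5.19000e-01 -3.40000e-02]
[ 3.9006e+02 -3.3440e+01  4.1400e-01 -1.1000e-02]
[ 4.2601e+02 -6.9391e+01  2.8100e-01  8.0000e-03]
turned 426.0102810509323 weight past bottom by deg -158.71890453449373
```

Emit:
move_arm(series="0 0 0 0 0 0; 0 0 0 0 0 0; 0 0 -0.2 0 0 0; 0 0 -0.4 0 0 0; 0 0 -0.6 0 0 0", claw=55)

```text
t: 21.42
tcp_pos: [480.7, 283.5, 166.8]
orientation: [[0.023, 0.998, -0.066], [0.358, -0.07, -0.931], [-0.933, -0.002, -0.359]]
force: [0.3, 0.6, -0.3]
finger_gap: 55.1
grip_force: 0.0
```

Emit:
move_arm(series="-0.203 0 0.018 0 0.028 0; -0.4 0 0.071 0 0.056 0; -0.584 0 0.158 0 0.084 0; -0.751 0 0.276 0 0.112 0; -0.894 0 0.421 0 0.14 0")

```text
t: 22.05
tcp_pos: [476.2, 212.0, 236.5]
orientation: [[0.066, 0.998, -0.02], [0.948, -0.069, -0.312], [-0.313, 0.002, -0.95]]
force: [-0.3, -0.5, -0.3]
finger_gap: 54.9
grip_force: 0.0
```

Emit:
move_arm(series="-0.203 0 0.018 0 0.028 0; -0.4 0 0.071 0 0.056 0; -0.584 0 0.158 0 0.084 0; -0.751 0 0.276 0 0.112 0; -0.894 0 0.421 0 0.14 0")

```text
t: 22.68
tcp_pos: [469.8, 113.3, 225.4]
orientation: [[0.057, 0.997, 0.042], [0.848, -0.071, 0.526], [0.527, 0.005, -0.85]]
force: [-0.3, 0.8, -0.8]
finger_gap: 55.3
grip_force: 0.0
```

Emit:
move_arm(series="-0.174 0 0.013 0 0.024 0; -0.345 0 0.052 0 0.048 0; -0.507 0 0.117 0 0.072 0; -0.659 0 0.205 0 0.096 0; -0.794 0 0.314 0 0.12 0")

```text
t: 23.3
tcp_pos: [466.0, 61.7, 155.2]
orientation: [[0.018, 0.997, 0.07], [0.26, -0.072, 0.963], [0.965, 0.001, -0.261]]
force: [-1.0, 0.1, 0.1]
finger_gap: 54.9
grip_force: 0.0
```

```bash
python3 -c "
from h import *
rd(); go(75,56,C+1.1*adir-1.5*tdir)"
```

```text
t 23.3 q [-0.55  0.72  2.01  1.03  1.51 -1.21] beta 74.9 F [-1.   0.1  0.1] T [-0.48  0.04 -0.04] off [ -2.2 -61.9  15.6] gap 54.92278770628769 0.0
 M@tcp -0.497 M@grasp/T only -0.48 FxR -0.017
go [ 0.006 -0.012  0.624] turn [-0.0003  0.0004  0.0002] deg 0.2
```

Emit:
move_arm(series="0 0 0.2 0 0 0; 0 -0.01 0.4 0 0 0; 0.006 -0.01 0.62 0 0 0; 0.006 -0.01 0.62 0 0 0; 0.006 -0.01 0.62 0 0 0")

```text
t: 23.92
tcp_pos: [468.3, 124.0, 140.2]
orientation: [[0.018, 0.998, 0.064], [0.265, -0.067, 0.962], [0.964, -0.0, -0.265]]
force: [-0.6, 0.6, 1.2]
finger_gap: 54.9
grip_force: 0.0
```

Emit:
move_arm(series="0 0 0 0 0 0; 0 0 0 0 0 0; 0 0 0 0 0 0; 0 0 0 0 0 0; 0 0 0 0 0 0", claw=15)

```text
t: 24.55
tcp_pos: [468.8, 122.9, 139.3]
orientation: [[0.021, 0.998, 0.067], [0.262, -0.07, 0.963], [0.965, -0.003, -0.262]]
force: [-1.0, -4.9, 6.0]
finger_gap: 27.3
grip_force: 60.2
```

```bash
python3 -c "
from h import *
rd('grip')"
```

```text
t 24.55 q [-0.44  0.74  2.06  1.14  1.44 -1.25] beta 74.8 F [-1.  -4.9  6. ] T [ 0.12 -0.34 -0.69] off [ 0.6 -0.8 -0.4] gap 27.250771009280786 60.2126447763294
 M@tcp -0.116 M@grasp/T only 0.143 FxR -0.259
```

Emit:
move_arm(series="0.035 0 0.001 0 -0.01 0; 0.069 0 0.004 0 -0.02 0; 0.103 0 0.01 0 -0.03 0; 0.137 0 0.017 0 -0.04 0; 0.17 0 0.027 0 -0.05 0")

```text
t: 25.18
tcp_pos: [469.4, 129.6, 154.9]
orientation: [[0.041, 0.998, 0.057], [0.549, -0.07, 0.833], [0.835, -0.003, -0.55]]
force: [-1.2, -4.3, 4.5]
finger_gap: 27.3
grip_force: 60.3
```

```bash
python3 -c "
from h import *
rd('move')"
```

```text
t 25.175 q [-0.34  0.49  2.1   1.04  1.21 -1.  ] beta 56.6 F [-1.2 -4.3  4.5] T [-0.05  0.1  -0.48] off [ 0.6 -1.4 -0.9] gap 27.297748656945956 60.292714750394225
 M@tcp -0.14 M@grasp/T only -0.055 FxR -0.085
```

Emit:
move_arm(series="0.035 0 0.001 0 -0.01 0; 0.069 0 0.004 0 -0.02 0; 0.103 0 0.01 0 -0.03 0; 0.137 0 0.017 0 -0.04 0; 0.17 0 0.027 0 -0.05 0")

```text
t: 25.8
tcp_pos: [470.3, 141.2, 168.2]
orientation: [[0.056, 0.998, 0.042], [0.779, -0.07, 0.623], [0.624, -0.002, -0.781]]
force: [-2.5, -6.9, 10.0]
finger_gap: 26.9
grip_force: 61.1
```

```bash
python3 -c "
from h import *
rd('move')"
```

```text
t 25.8 q [-0.16  0.3   2.09  0.82  1.01 -0.64] beta 38.6 F [-2.5 -6.9 10. ] T [-0.1   0.74 -0.34] off [ 0.7 -1.6 -0.6] gap 26.91960260407598 61.119934427551925
 M@tcp -0.216 M@grasp/T only -0.157 FxR -0.059
```

Emit:
move_arm(series="0.035 0 0.001 0 -0.01 0; 0.069 0 0.004 0 -0.02 0; 0.103 0 0.01 0 -0.03 0; 0.137 0 0.017 0 -0.04 0; 0.17 0 0.027 0 -0.05 0")

```text
t: 26.42
tcp_pos: [471.6, 156.4, 177.3]
orientation: [[0.067, 0.997, 0.023], [0.933, -0.071, 0.352], [0.353, -0.002, -0.936]]
force: [-2.5, -7.2, 13.7]
finger_gap: 27.0
grip_force: 61.7
```

```bash
python3 -c "
from h import *
rd('move')"
```

```text
t 26.425 q [ 0.07  0.2   2.04  0.46  0.9  -0.14] beta 20.6 F [-2.5 -7.2 13.7] T [-0.31  1.25 -0.68] off [ 0.8 -1.5 -0.1] gap 27.044268447629058 61.701885998627404
 M@tcp -0.302 M@grasp/T only -0.397 FxR 0.096
```

Emit:
move_arm(series="0.035 0 0.001 0 -0.01 0; 0.069 0 0.004 0 -0.02 0; 0.103 0 0.01 0 -0.03 0; 0.137 0 0.017 0 -0.04 0; 0.17 0 0.027 0 -0.05 0")

```text
t: 27.05
tcp_pos: [473.0, 173.5, 181.1]
orientation: [[0.07, 0.998, 0.002], [0.996, -0.07, 0.046], [0.046, -0.001, -0.999]]
force: [-2.1, -3.9, 15.8]
finger_gap: 27.3
grip_force: 61.9
```

```bash
python3 -c "
from h import *
rd('move')"; python3 fit.py
```

```text
t 27.05 q [0.32 0.22 1.95 0.05 0.96 0.36] beta 2.6 F [-2.1 -3.9 15.8] T [-0.48  0.98 -0.75] off [ 0.9 -1.5  0.2] gap 27.34040051120946 61.88134586205706
 M@tcp -0.388 M@grasp/T only -0.55 FxR 0.162
[ 5.05000e-01  1.52042e+02  3.30000e-01  1.52000e-01 -1.91000e-01
  1.81400e+00 -4.69000e-01] cost 19.348928220526837
sd [0.021 6.091 0.043 0.024 0.023 1.102 1.441]
amp 0.2444232937993966 phase sd deg [5.59935284 5.41591029]
[ 3.6365e+01  2.3565e+01  3.0900e-01 -3.0000e-02]
[ 72.435 -12.505   0.285   0.091]
[ 1.0851e+02 -4.8580e+01  1.7000e-02 -8.3000e-02]
[ 1.37301e+02 -7.73710e+01  1.81000e-01  9.20000e-02]
[1.7368e+02 3.8402e+01 1.7200e-01 1.4000e-02]
[ 2.09684e+02  2.39800e+00  2.55000e-01 -3.80000e-02]
[ 2.45705e+02 -3.36230e+01  2.08000e-01 -2.34000e-01]
[ 2.81701e+02 -6.96190e+01  5.37000e-01 -1.20000e-02]
[3.18095e+02 3.85250e+01 5.86000e-01 1.50000e-02]
[ 3.54069e+02  2.55100e+00  4.90000e-01 -1.10000e-02]
[ 3.9006e+02 -3.3440e+01  3.6400e-01 -2.0000e-03]
[ 4.2601e+02 -6.9391e+01  2.1800e-01  1.0000e-03]
[ 4.44188e+02  5.66120e+01  7.30000e-02 -8.30000e-02]
[ 4.62177e+02  3.86230e+01 -2.30000e-02 -1.34000e-01]
[4.80158e+02 2.06420e+01 1.71000e-01 8.30000e-02]
[4.98163e+02 2.63700e+00 1.09000e-01 2.00000e-02]
turned 498.163389625673 weight past bottom by deg -80.25900048653762
```

Emit:
move_arm(series="0.035 0 0.001 0 -0.01 0; 0.069 0 0.004 0 -0.02 0; 0.103 0 0.01 0 -0.03 0; 0.137 0 0.017 0 -0.04 0; 0.17 0 0.027 0 -0.05 0")

```text
t: 27.68
tcp_pos: [474.4, 191.0, 179.5]
orientation: [[0.067, 0.998, -0.019], [0.962, -0.07, -0.264], [-0.265, -0.0, -0.964]]
force: [2.1, -0.6, 16.1]
finger_gap: 27.3
grip_force: 61.9
```

```bash
python3 -c "
from h import *
rd('move')"
```

```text
t 27.675 q [ 0.53  0.32  1.84 -0.24  1.15  0.72] beta -15.3 F [ 2.1 -0.6 16.1] T [-0.66  0.89 -0.96] off [ 1.1 -1.3  0.5] gap 27.34282348801086 61.89566122367978
 M@tcp -0.483 M@grasp/T only -0.726 FxR 0.242
```

Emit:
move_arm(series="0.035 0 0.001 0 -0.01 0; 0.069 0 0.004 0 -0.02 0; 0.103 0 0.01 0 -0.03 0; 0.137 0 0.017 0 -0.04 0; 0.17 0 0.027 0 -0.05 0")

```text
t: 28.3
tcp_pos: [475.8, 207.2, 172.4]
orientation: [[0.058, 0.998, -0.037], [0.833, -0.069, -0.548], [-0.549, 0.001, -0.835]]
force: [4.3, 2.9, 14.1]
finger_gap: 27.4
grip_force: 62.2
```

```bash
python3 -c "
from h import *
rd('move')"
```

```text
t 28.3 q [ 0.68  0.48  1.72 -0.42  1.38  0.92] beta -33.3 F [ 4.3  2.9 14.1] T [-0.77  0.44 -0.74] off [ 1.3 -1.1  0.6] gap 27.37562030540645 62.20372449606657
 M@tcp -0.531 M@grasp/T only -0.796 FxR 0.266
```

Emit:
move_arm(series="0.035 0 0.001 0 -0.01 0; 0.069 0 0.004 0 -0.02 0; 0.103 0 0.01 0 -0.03 0; 0.137 0 0.017 0 -0.04 0; 0.17 0 0.027 0 -0.05 0")

```text
t: 28.92
tcp_pos: [476.8, 220.3, 160.8]
orientation: [[0.043, 0.998, -0.052], [0.623, -0.068, -0.779], [-0.781, 0.001, -0.625]]
force: [8.9, 5.9, 15.3]
finger_gap: 27.0
grip_force: 62.4
```

```bash
python3 -c "
from h import *
rd('move')"; python3 fit.py
```

```text
t 28.925 q [ 0.78  0.67  1.6  -0.55  1.61  1.04] beta -51.3 F [ 8.9  5.9 15.3] T [-0.84  0.32 -0.63] off [ 1.4 -0.9  0.8] gap 27.043565475500316 62.41324782371521
 M@tcp -0.444 M@grasp/T only -0.866 FxR 0.422
[  0.505 149.901   0.31    0.155  -0.196   1.66   -0.493] cost 26.164294652132188
sd [0.021 6.366 0.045 0.023 0.023 1.106 1.441]
amp 0.24988375222703146 phase sd deg [5.23445904 5.25899119]
[36.365 23.565  0.281 -0.038]
[ 72.435 -12.505   0.265   0.095]
[ 1.0851e+02 -4.8580e+01 -2.0000e-03 -7.7000e-02]
[ 1.37301e+02 -7.73710e+01  1.62000e-01  9.90000e-02]
[1.7368e+02 3.8402e+01 1.5500e-01 2.1000e-02]
[ 2.09684e+02  2.39800e+00  2.44000e-01 -2.80000e-02]
[ 2.45705e+02 -3.36230e+01  1.96000e-01 -2.28000e-01]
[ 2.81701e+02 -6.96190e+01  5.18000e-01 -1.50000e-02]
[3.18095e+02 3.85250e+01 5.62000e-01 6.00000e-03]
[ 3.54069e+02  2.55100e+00  4.77000e-01 -8.00000e-03]
[ 3.9006e+02 -3.3440e+01  3.4600e-01 -0.0000e+00]
[ 4.2601e+02 -6.9391e+01  1.9700e-01  3.0000e-03]
[ 4.44188e+02  5.66120e+01  7.60000e-02 -5.50000e-02]
[ 4.62177e+02  3.86230e+01 -2.00000e-02 -1.06000e-01]
[4.80158e+02 2.06420e+01 1.69000e-01 1.07000e-01]
[4.98163e+02 2.63700e+00 1.05000e-01 4.10000e-02]
[ 5.16146e+02 -1.53460e+01  5.80000e-02 -3.00000e-02]
[ 5.34132e+02 -3.33320e+01 -7.90000e-02 -2.14000e-01]
[ 5.52119e+02 -5.13190e+01  3.07000e-01  1.08000e-01]
turned 552.119012352611 weight past bottom by deg -26.359174936872932
```

```bash
python3 - <<'E'
from h import *
for i in range(8):
    o=get_obs(); F=np.array(o["force"]);T=np.array(o["wrist_torque"]);p=np.array(o["tcp_pos"]);R=np.array(o["orientation"]);z=R[:,2];b=np.arctan2(z@tdir,-z[2])
    print(o["t"],np.round(F,1),np.round(T,2),"M",round(adir@(T+np.cross(p-150*z-C,F)/1000)+.5*np.sin(b),3),"beta",round(np.degrees(b),2),np.abs(o["dq"]).max().round(3))
    capture("wrist")
E
```

```text
28.925 [ 8.9  5.9 15.3] [-0.84  0.32 -0.63] M 0.34 beta -51.32 0.369
28.975 [ 6.8 11.3 20.6] [-2.01  0.01 -0.44] M -0.593 beta -51.52 0.038
29.025 [ 7.7 10.9 14.7] [-1.19 -0.18 -0.23] M -0.685 beta -51.37 0.029
29.075 [ 7.6 10.2 13.3] [-0.99 -0.21 -0.25] M -0.614 beta -51.28 0.015
29.125 [ 7.3 11.4 12.1] [-0.86 -0.22 -0.23] M -0.831 beta -51.24 0.009
29.175 [ 7.1  9.9 12.1] [-0.77 -0.18 -0.21] M -0.55 beta -51.21 0.008
29.225 [ 7.9 10.  12.4] [-0.75 -0.21 -0.24] M -0.508 beta -51.18 0.005
29.275 [ 7.1 10.4 11.8] [-0.67 -0.21 -0.21] M -0.564 beta -51.17 0.003
```

Emit:
move_arm(series="0.006 0 0 0 -0.0017 0; 0.012 0 0 0 -0.0033 0; 0.017 0 0.001 0 -0.005 0; 0.023 0 0.001 0 -0.0067 0; 0.029 0 0.001 0 -0.0083 0")

```text
t: 29.95
tcp_pos: [477.0, 222.1, 158.2]
orientation: [[0.041, 0.998, -0.054], [0.584, -0.067, -0.809], [-0.811, 0.002, -0.585]]
force: [7.5, 8.7, 13.5]
finger_gap: 27.3
grip_force: 62.8
```

```bash
cat > st.py <<'E'
from h import *
import sys
a=[]
for i in range(7):
    o=get_obs(); F=np.array(o["force"]);T=np.array(o["wrist_torque"]);p=np.array(o["tcp_pos"]);R=np.array(o["orientation"]);z=R[:,2];b=np.arctan2(z@tdir,-z[2])
    M=[adir@(T+np.cross(p-L*z-C,F)/1000)+.48*np.sin(b) for L in (140,150,160)]
    a.append([*M,np.degrees(b),F@R[:,0],F@z,adir@T])
    if i<6: capture("wrist")
a=np.array(a); print("M150",a[:,1].round(2),"beta",a[:,3].round(2)); print("mean[1:] L140,150,160,beta,Fx,Fz,Ta",a[1:].mean(0).round(3))
open("st.jsonl","a").write(json.dumps([sys.argv[1],o["t"],a.tolist()])+"\n")
E
python3 st.py f
```

```text
M150 [ 0.05 -0.08 -0.1  -0.07 -0.05 -0.31 -0.15] beta [-54.19 -54.23 -54.2  -54.19 -54.17 -54.17 -54.17]
mean[1:] L140,150,160,beta,Fx,Fz,Ta [ -0.175  -0.126  -0.077 -54.188  -4.937 -16.03   -0.738]
```

Emit:
move_arm(series="-0.006 0 0 0 0.0017 0; -0.012 0 0 0 0.0033 0; -0.017 0 0.001 0 0.005 0; -0.023 0 0.001 0 0.0067 0; -0.029 0 0.001 0 0.0083 0")

```text
t: 30.88
tcp_pos: [476.9, 220.5, 160.2]
orientation: [[0.043, 0.998, -0.051], [0.626, -0.067, -0.777], [-0.779, 0.001, -0.627]]
force: [7.0, 10.6, 11.9]
finger_gap: 27.6
grip_force: 62.9
```

```bash
python3 st.py b
```

```text
M150 [-0.52 -0.52 -0.41 -0.24 -0.21 -0.2  -0.21] beta [-51.13 -51.1  -51.13 -51.15 -51.15 -51.16 -51.16]
mean[1:] L140,150,160,beta,Fx,Fz,Ta [ -0.33   -0.298  -0.265 -51.142  -3.254 -15.828  -0.581]
```

```bash
cat > fit2.py <<'E'
from h import *
from scipy.optimize import least_squares
L=[json.loads(l) for l in open("log.jsonl")]
S=[json.loads(l) for l in open("st.jsonl")]
th=0; last=None; D=[]; n=0; pt=0
for tag,t,F,T,p,R in L:
    F,T,p,R=map(np.array,(F,T,p,R)); z=R[:,2]; b=np.arctan2(z@tdir,-z[2])
    dth=0
    if tag=="grip": last=b
    if tag=="move": dth=last-b; th+=dth; last=b
    g=1 if dth>.4 else 2
    D.append((tag,F,T,p,z,b,th,g))
# bidirectional end readings: th from beta
base=th+last
X=[]
for tag,t,a in S:
    a=np.array(a)[0]; b=np.radians(a[3]); X.append((1 if tag=="f" else -1,base-b,b,a[0],a[1],a[2]))
def res(v,full=False):
    g,Ls,d1,d2,A,B,ct,cz,d3=v; out=[]; m=[]
    c=C+ct*tdir+cz*np.array([0,0,1]); w=lambda q:A*np.cos(q)+B*np.sin(q)
    for tag,F,T,p,z,b,th,k in D:
        M=adir@(T+np.cross(p-Ls*z-c,F)/1000)+g*np.sin(b)
        if tag=="free": out.append((adir@T+g*np.sin(b))/.04)
        if tag=="move":
            e=M-(d1,d2)[k-1]-w(th); out.append(e/.1); m.append((np.degrees(th),np.degrees(b),M,e))
    for s,q,b,m1,m2,m3 in X:
        M=np.interp(Ls,[140,150,160],[m1,m2,m3]) if 140<=Ls<=160 else m2+(Ls-150)*(m3-m1)/20
        e=M+(g-.48)*np.sin(b)-s*d3-w(q); out.append(e/.07); m.append((np.degrees(q),np.degrees(b),M,e))
    out=np.r_[out,(d1-.37)/.08,(d2-.37)/.06,(d3-.37)/.05,(np.hypot(A,B)-.29)/.025,ct/1.5,cz/1.5,(Ls-160)/50]
    return m if full else out
f=least_squares(res,[.48,155,.37,.37,.1,-.2,0,0,.37]); v=f.x; cov=np.linalg.inv(f.jac.T@f.jac)
print(np.round(v,3)); print("sd",np.sqrt(np.diag(cov)).round(3),"cost",f.cost)
for r in res(v,True): print(np.round(r,2).tolist())
ph=np.degrees(np.arctan2(v[4],v[5])); J=np.array([v[5],-v[4]])/(v[4]**2+v[5]**2)
print("phase sd",np.degrees(np.sqrt(J@cov[4:6,4:6]@J)))
b=get_obs()["orientation"]; z=np.array(b)[:,2]; now=np.degrees(base-np.arctan2(z@tdir,-z[2]))
print("turned now",now,"past bottom",(ph+now+180)%360-180,"bottom at turned",now-((ph+now+180)%360-180))
E
python3 fit2.py
```

```text
[ 5.0000e-01  1.5488e+02  3.2800e-01  3.4800e-01  2.1400e-01 -1.8000e-01
  9.1800e-01 -1.0100e-01  3.2900e-01]
sd [0.018 6.293 0.053 0.038 0.024 0.028 1.181 1.366 0.036] cost 13.449438604053265
[36.37, 23.57, 0.3, -0.09]
[72.44, -12.51, 0.29, 0.07]
[108.51, -48.58, 0.04, -0.05]
[137.3, -77.37, 0.21, 0.16]
[173.68, 38.4, 0.17, 0.07]
[209.68, 2.4, 0.25, 0.02]
[245.7, -33.62, 0.22, -0.18]
[281.7, -69.62, 0.57, 0.02]
[318.1, 38.52, 0.59, -0.02]
[354.07, 2.55, 0.5, -0.06]
[390.06, -33.44, 0.4, -0.03]
[426.01, -69.39, 0.26, 0.01]
[444.19, 56.61, 0.07, -0.12]
[462.18, 38.62, -0.02, -0.15]
[480.16, 20.64, 0.19, 0.1]
[498.16, 2.64, 0.13, 0.06]
[516.15, -15.35, 0.09, 0.02]
[534.13, -33.33, -0.04, -0.16]
[552.12, -51.32, 0.36, 0.19]
[554.99, -54.19, 0.08, -0.1]
[551.93, -51.13, -0.51, -0.02]
phase sd 6.360583192270552
turned now 551.9620218649671 past bottom -38.04343258441554 bottom at turned 590.0054544493827
```

Emit:
move_arm(series="0 0 0 0 0 0; 0 0 0 0 0 0; 0 0 -0.2 0 0 0; 0 0 -0.4 0 0 0; 0 0 -0.6 0 0 0", claw=55)

```text
t: 31.8
tcp_pos: [478.3, 267.5, 197.3]
orientation: [[0.04, 0.998, -0.055], [0.625, -0.068, -0.778], [-0.78, -0.003, -0.626]]
force: [0.2, -0.0, -0.4]
finger_gap: 54.9
grip_force: 0.0
```

Emit:
move_arm(series="-0.203 0 0.018 0 0.028 0; -0.4 0 0.071 0 0.056 0; -0.584 0 0.158 0 0.084 0; -0.751 0 0.276 0 0.112 0; -0.894 0 0.421 0 0.14 0")

```text
t: 32.42
tcp_pos: [473.2, 178.0, 242.0]
orientation: [[0.066, 0.998, 0.001], [0.998, -0.066, -0.009], [-0.009, 0.001, -1.0]]
force: [-0.0, 0.0, -0.8]
finger_gap: 55.0
grip_force: 0.0
```

Emit:
move_arm(series="-0.203 0 0.018 0 0.028 0; -0.4 0 0.071 0 0.056 0; -0.584 0 0.158 0 0.084 0; -0.751 0 0.276 0 0.112 0; -0.894 0 0.421 0 0.14 0")

```text
t: 33.05
tcp_pos: [467.7, 86.4, 200.6]
orientation: [[0.042, 0.998, 0.055], [0.644, -0.069, 0.762], [0.764, 0.003, -0.645]]
force: [-1.0, 0.3, -1.2]
finger_gap: 55.1
grip_force: 0.0
```

```bash
python3 -c "
from h import *
rd(); go(75,56,C+1.1*adir-1.*tdir); go(75,106,C+1.1*adir-1.*tdir)"
```

```text
t 33.05 q [-0.37  0.35  2.06  0.88  1.24 -0.83] beta 49.8 F [-1.   0.3 -1.2] T [-0.36  0.05  0.03] off [ -1.3 -48.5  39.5] gap 55.07435956194527 0.0
 M@tcp -0.266 M@grasp/T only -0.361 FxR 0.095
go [-0.233 -0.012  0.671] turn [-0.0005  0.0699  0.0009] deg 25.2
go [-0.446 -0.014  0.218] turn [-0.0005  0.0699  0.0009] deg 25.2
```

Emit:
move_arm(series="-0.15 0 0.07 0 0.0233 0; -0.3 0 0.14 0 0.0467 0; -0.446 -0.014 0.218 0 0.07 0.001; -0.34 -0.013 0.445 0 0.07 0.001; -0.233 -0.012 0.671 0 0.07 0.001")

```text
t: 33.67
tcp_pos: [467.9, 123.5, 136.6]
orientation: [[0.027, 0.997, 0.066], [0.261, -0.071, 0.963], [0.965, -0.009, -0.262]]
force: [-0.1, 0.2, 1.0]
finger_gap: 54.7
grip_force: 0.0
```

Emit:
move_arm(series="0 0 0 0 0 0; 0 0 0 0 0 0; 0 0 0 0 0 0; 0 0 0 0 0 0; 0 0 0 0 0 0", claw=15)

```text
t: 34.3
tcp_pos: [468.8, 123.2, 137.8]
orientation: [[0.025, 0.997, 0.068], [0.263, -0.072, 0.962], [0.964, -0.006, -0.264]]
force: [10.0, 16.9, -6.4]
finger_gap: 27.4
grip_force: 62.1
```

```bash
python3 -c "
from h import *
rd('grip')"
```

```text
t 34.3 q [-0.44  0.74  2.07  1.14  1.44 -1.25] beta 74.7 F [10.  16.9 -6.4] T [-0.7  -0.34 -0.98] off [ 0.6 -0.6 -2. ] gap 27.428056776809704 62.063566516153514
 M@tcp -0.553 M@grasp/T only -0.676 FxR 0.122
```

Emit:
move_arm(series="0.017 0 0 0 -0.005 0; 0.035 0 0.001 0 -0.01 0; 0.052 0 0.002 0 -0.015 0; 0.069 0 0.004 0 -0.02 0; 0.086 0 0.007 0 -0.025 0")

```text
t: 34.92
tcp_pos: [469.0, 125.8, 146.1]
orientation: [[0.035, 0.997, 0.063], [0.412, -0.072, 0.909], [0.911, -0.006, -0.413]]
force: [7.0, 12.2, -8.1]
finger_gap: 26.9
grip_force: 62.7
```

```bash
python3 -c "
from h import *
rd('move')"
```

```text
t 34.925 q [-0.4   0.61  2.09  1.1   1.32 -1.13] beta 65.6 F [ 7.  12.2 -8.1] T [-0.61 -0.29 -0.81] off [ 0.6 -0.9 -2. ] gap 26.86019623343181 62.6798627874814
 M@tcp -0.429 M@grasp/T only -0.583 FxR 0.154
```

Emit:
move_arm(series="0.017 0 0 0 -0.005 0; 0.035 0 0.001 0 -0.01 0; 0.052 0 0.002 0 -0.015 0; 0.069 0 0.004 0 -0.02 0; 0.086 0 0.007 0 -0.025 0")

```text
t: 35.55
tcp_pos: [469.3, 129.7, 153.9]
orientation: [[0.045, 0.997, 0.057], [0.548, -0.072, 0.833], [0.835, -0.006, -0.55]]
force: [6.0, 6.1, -6.8]
finger_gap: 27.3
grip_force: 63.3
```

```bash
python3 -c "
from h import *
rd('move')"
```

```text
t 35.55 q [-0.34  0.49  2.1   1.04  1.21 -1.  ] beta 56.6 F [ 6.   6.1 -6.8] T [-0.58 -0.24 -0.68] off [ 0.6 -1.2 -2. ] gap 27.303378053491375 63.32279047463089
 M@tcp -0.422 M@grasp/T only -0.562 FxR 0.139
```

Emit:
move_arm(series="0.017 0 0 0 -0.005 0; 0.035 0 0.001 0 -0.01 0; 0.052 0 0.002 0 -0.015 0; 0.069 0 0.004 0 -0.02 0; 0.086 0 0.007 0 -0.025 0")

```text
t: 36.17
tcp_pos: [469.7, 134.8, 160.9]
orientation: [[0.053, 0.997, 0.05], [0.672, -0.073, 0.737], [0.738, -0.006, -0.674]]
force: [3.2, -4.1, 1.2]
finger_gap: 27.1
grip_force: 64.8
```

```bash
python3 -c "
from h import *
rd('move')"
```

```text
t 36.175 q [-0.26  0.39  2.1   0.95  1.1  -0.83] beta 47.6 F [ 3.2 -4.1  1.2] T [-0.52 -0.19 -0.69] off [ 0.6 -1.5 -1.9] gap 27.080950615684355 64.83010933734477
 M@tcp -0.42 M@grasp/T only -0.507 FxR 0.087
```

Emit:
move_arm(series="0.017 0 0 0 -0.005 0; 0.035 0 0.001 0 -0.01 0; 0.052 0 0.002 0 -0.015 0; 0.069 0 0.004 0 -0.02 0; 0.086 0 0.007 0 -0.025 0")

```text
t: 36.8
tcp_pos: [470.2, 140.9, 167.1]
orientation: [[0.06, 0.997, 0.041], [0.779, -0.073, 0.622], [0.624, -0.006, -0.782]]
force: [1.4, -6.7, 4.0]
finger_gap: 27.0
grip_force: 65.5
```

```bash
python3 -c "
from h import *
rd('move')"
```

```text
t 36.8 q [-0.16  0.3   2.09  0.82  1.01 -0.63] beta 38.6 F [ 1.4 -6.7  4. ] T [-0.61  0.08 -0.61] off [ 0.6 -1.8 -1.7] gap 26.99084174411593 65.46124311396852
 M@tcp -0.485 M@grasp/T only -0.615 FxR 0.13
```

Emit:
move_arm(series="0.017 0 0 0 -0.005 0; 0.035 0 0.001 0 -0.01 0; 0.052 0 0.002 0 -0.015 0; 0.069 0 0.004 0 -0.02 0; 0.086 0 0.007 0 -0.025 0")

```text
t: 37.42
tcp_pos: [470.8, 148.0, 172.3]
orientation: [[0.066, 0.997, 0.031], [0.867, -0.073, 0.493], [0.494, -0.005, -0.87]]
force: [0.8, -11.4, 8.5]
finger_gap: 27.4
grip_force: 66.0
```

```bash
python3 -c "
from h import *
rd('move')"
```

```text
t 37.425 q [-0.05  0.24  2.07  0.66  0.94 -0.4 ] beta 29.6 F [  0.8 -11.4   8.5] T [-0.81  0.29 -0.7 ] off [ 0.6 -2.  -1.4] gap 27.42209462978194 65.9923031902872
 M@tcp -0.551 M@grasp/T only -0.833 FxR 0.283
```

Emit:
move_arm(series="0.017 0 0 0 -0.005 0; 0.035 0 0.001 0 -0.01 0; 0.052 0 0.002 0 -0.015 0; 0.069 0 0.004 0 -0.02 0; 0.086 0 0.007 0 -0.025 0")

```text
t: 38.05
tcp_pos: [471.4, 155.7, 176.3]
orientation: [[0.07, 0.997, 0.021], [0.933, -0.073, 0.351], [0.352, -0.005, -0.936]]
force: [0.2, -10.2, 10.9]
finger_gap: 27.0
grip_force: 66.4
```

```bash
python3 -c "
from h import *
rd('move')"
```

```text
t 38.05 q [ 0.07  0.2   2.04  0.46  0.9  -0.14] beta 20.6 F [  0.2 -10.2  10.9] T [-1.    0.49 -0.78] off [ 0.7 -2.2 -1.1] gap 27.016014585035823 66.35166523279622
 M@tcp -0.751 M@grasp/T only -1.034 FxR 0.283
```

Emit:
move_arm(series="0.017 0 0 0 -0.005 0; 0.035 0 0.001 0 -0.01 0; 0.052 0 0.002 0 -0.015 0; 0.069 0 0.004 0 -0.02 0; 0.086 0 0.007 0 -0.025 0")

```text
t: 38.67
tcp_pos: [472.0, 164.1, 179.0]
orientation: [[0.072, 0.997, 0.01], [0.977, -0.073, 0.201], [0.201, -0.005, -0.98]]
force: [1.4, -9.6, 13.9]
finger_gap: 27.9
grip_force: 66.5
```

```bash
python3 -c "
from h import *
rd('move')"
```

```text
t 38.675 q [0.2  0.2  2.   0.25 0.91 0.12] beta 11.6 F [ 1.4 -9.6 13.9] T [-1.19  0.52 -0.98] off [ 0.7 -2.3 -0.9] gap 27.908167657956035 66.53041938840943
 M@tcp -0.905 M@grasp/T only -1.229 FxR 0.324
```

Emit:
move_arm(series="0.017 0 0 0 -0.005 0; 0.035 0 0.001 0 -0.01 0; 0.052 0 0.002 0 -0.015 0; 0.069 0 0.004 0 -0.02 0; 0.086 0 0.007 0 -0.025 0")

```text
t: 39.3
tcp_pos: [472.8, 172.6, 180.4]
orientation: [[0.073, 0.997, -0.001], [0.996, -0.073, 0.046], [0.046, -0.005, -0.999]]
force: [2.1, -9.4, 13.9]
finger_gap: 27.6
grip_force: 66.6
```

```bash
sed -i 's/(pose|x)//; s/base=th+last/base=551.96*np.pi\/180-.0+np.radians(-51.142)/' fit2.py; python3 -c "
from h import *
rd('move')"
python3 - <<'E'
s=open('fit2.py').read()
s=s.replace('if tag=="grip": last=b','if tag=="grip": last=b; th=max(th,np.radians(551.96)) if t>33 else th')
s=s.replace('g=1 if dth>.4 else 2','g=1 if dth>.4 else 2 if dth>.2 else 3 if dth>=0 else 4')
s=s.replace('(d1,d2)[k-1]','(d1,d2,d3,-d3)[k-1]')
s=s[:s.index('b=get_obs')]+'now=np.degrees(th); print("turned now",now,"past bottom",(ph+now+180)%360-180,"bottom at",now-((ph+now+180)%360-180))\n'
s=s.replace('for r in res(v,True): print(np.round(r,2).tolist())','print([np.round(r,2).tolist() for r in res(v,True)][-20:])')
open('fit2.py','w').write(s)
E
python3 fit2.py
```

```text
t 39.3 q [0.32 0.22 1.95 0.05 0.96 0.36] beta 2.6 F [ 2.1 -9.4 13.9] T [-1.24  0.38 -1.13] off [ 0.7 -2.4 -0.6] gap 27.61290845238948 66.59575401030978
 M@tcp -0.819 M@grasp/T only -1.261 FxR 0.442
[  0.496 155.826   0.335   0.35    0.207  -0.175   0.487  -0.696   0.331]
sd [0.016 5.555 0.05  0.037 0.023 0.026 1.156 1.308 0.03 ] cost 21.645870194762633
[[354.07, 2.55, 0.51, -0.05], [390.06, -33.44, 0.41, -0.01], [426.01, -69.39, 0.28, 0.02], [444.19, 56.61, 0.07, -0.13], [462.18, 38.62, -0.02, -0.15], [480.16, 20.64, 0.2, 0.1], [498.16, 2.64, 0.14, 0.06], [516.15, -15.35, 0.11, 0.02], [534.13, -33.33, -0.03, -0.15], [552.12, -51.32, 0.38, 0.19], [561.18, 65.61, 0.35, 0.15], [570.17, 56.61, 0.32, 0.08], [579.19, 47.6, 0.22, -0.07], [588.19, 38.59, 0.24, -0.08], [597.19, 29.6, 0.58, 0.21], [606.18, 20.61, 0.31, -0.1], [615.17, 11.62, 0.21, -0.24], [624.17, 2.62, 0.54, 0.05], [555.01, -54.19, 0.09, -0.1], [551.95, -51.13, -0.51, -0.02]]
phase sd 5.833189400702518
turned now 624.1704236209022 past bottom 34.305378300937946 bottom at 589.8650453199642
```

Emit:
move_arm(series="-0.017 0 0 0 0.005 0; -0.035 0 0.001 0 0.01 0; -0.052 0 0.002 0 0.015 0; -0.069 0 0.004 0 0.02 0; -0.086 0 0.007 0 0.025 0")

```text
t: 39.92
tcp_pos: [472.1, 164.5, 179.1]
orientation: [[0.072, 0.997, 0.01], [0.976, -0.072, 0.204], [0.204, -0.005, -0.979]]
force: [0.6, -5.4, 14.0]
finger_gap: 27.4
grip_force: 66.4
```

```bash
python3 -c "
from h import *
rd('move')"
```

```text
t 39.925 q [0.2  0.2  2.   0.25 0.91 0.12] beta 11.8 F [ 0.6 -5.4 14. ] T [-0.88  0.26 -0.63] off [ 0.8 -1.7 -0.7] gap 27.439786531486003 66.36082080094965
 M@tcp -0.79 M@grasp/T only -0.896 FxR 0.106
```

Emit:
move_arm(series="-0.017 0 0 0 0.005 0; -0.035 0 0.001 0 0.01 0; -0.052 0 0.002 0 0.015 0; -0.069 0 0.004 0 0.02 0; -0.086 0 0.007 0 0.025 0")

```text
t: 40.55
tcp_pos: [471.5, 156.2, 176.5]
orientation: [[0.069, 0.997, 0.021], [0.932, -0.072, 0.354], [0.355, -0.005, -0.935]]
force: [-0.3, -6.1, 12.3]
finger_gap: 27.3
grip_force: 66.3
```

```bash
python3 -c "
from h import *
rd('move')"
```

```text
t 40.55 q [ 0.07  0.2   2.04  0.46  0.9  -0.15] beta 20.8 F [-0.3 -6.1 12.3] T [-0.69  0.24 -0.49] off [ 0.7 -1.5 -0.9] gap 27.302157092058035 66.25632072100416
 M@tcp -0.661 M@grasp/T only -0.711 FxR 0.05
```

Emit:
move_arm(series="-0.017 0 0 0 0.005 0; -0.035 0 0.001 0 0.01 0; -0.052 0 0.002 0 0.015 0; -0.069 0 0.004 0 0.02 0; -0.086 0 0.007 0 0.025 0")

```text
t: 41.18
tcp_pos: [470.8, 148.4, 172.6]
orientation: [[0.065, 0.997, 0.032], [0.866, -0.072, 0.496], [0.496, -0.005, -0.868]]
force: [0.1, -6.4, 10.5]
finger_gap: 27.4
grip_force: 66.0
```

```bash
python3 -c "
from h import *
rd('move')"
```

```text
t 41.175 q [-0.05  0.24  2.07  0.66  0.94 -0.4 ] beta 29.8 F [ 0.1 -6.4 10.5] T [-0.48  0.05 -0.38] off [ 0.7 -1.4 -1. ] gap 27.37803189016516 66.02146455086768
 M@tcp -0.485 M@grasp/T only -0.48 FxR -0.005
```

Emit:
move_arm(series="-0.017 0 0 0 0.005 0; -0.035 0 0.001 0 0.01 0; -0.052 0 0.002 0 0.015 0; -0.069 0 0.004 0 0.02 0; -0.086 0 0.007 0 0.025 0")

```text
t: 41.8
tcp_pos: [470.3, 141.4, 167.5]
orientation: [[0.059, 0.997, 0.041], [0.777, -0.072, 0.625], [0.626, -0.005, -0.78]]
force: [1.2, -3.8, 8.7]
finger_gap: 27.3
grip_force: 65.6
```

```bash
python3 -c "
from h import *
rd('move')"
```

```text
t 41.8 q [-0.16  0.3   2.09  0.83  1.01 -0.64] beta 38.8 F [ 1.2 -3.8  8.7] T [-0.3  -0.17 -0.39] off [ 0.7 -1.3 -1.2] gap 27.27469120937112 65.63074497040361
 M@tcp -0.447 M@grasp/T only -0.288 FxR -0.159
```

Emit:
move_arm(series="-0.017 0 0 0 0.005 0; -0.035 0 0.001 0 0.01 0; -0.052 0 0.002 0 0.015 0; -0.069 0 0.004 0 0.02 0; -0.086 0 0.007 0 0.025 0")

```text
t: 42.42
tcp_pos: [469.8, 135.2, 161.3]
orientation: [[0.052, 0.997, 0.05], [0.67, -0.072, 0.739], [0.741, -0.005, -0.672]]
force: [2.6, -1.9, 5.5]
finger_gap: 27.3
grip_force: 65.1
```

```bash
python3 -c "
from h import *
rd('move')"
```

```text
t 42.425 q [-0.26  0.39  2.1   0.95  1.11 -0.83] beta 47.8 F [ 2.6 -1.9  5.5] T [-0.14 -0.46 -0.43] off [ 0.6 -1.1 -1.3] gap 27.336052133429533 65.11415971443057
 M@tcp -0.275 M@grasp/T only -0.101 FxR -0.174
```

Emit:
move_arm(series="-0.017 0 0 0 0.005 0; -0.035 0 0.001 0 0.01 0; -0.052 0 0.002 0 0.015 0; -0.069 0 0.004 0 0.02 0; -0.086 0 0.007 0 0.025 0")

```text
t: 43.05
tcp_pos: [469.3, 130.0, 154.3]
orientation: [[0.044, 0.997, 0.057], [0.546, -0.072, 0.835], [0.837, -0.005, -0.547]]
force: [5.0, -0.0, 5.3]
finger_gap: 27.0
grip_force: 64.9
```

```bash
python3 -c "
from h import *
rd('move')"; python3 fit2.py
```

```text
t 43.05 q [-0.34  0.49  2.1   1.04  1.21 -1.  ] beta 56.8 F [ 5.  -0.   5.3] T [-0.01 -0.71 -0.66] off [ 0.6 -0.9 -1.4] gap 27.037023318035118 64.87459173426032
 M@tcp -0.217 M@grasp/T only 0.046 FxR -0.263
[  0.499 154.632   0.323   0.348   0.216  -0.163   0.283  -0.755   0.345]
sd [0.015 5.295 0.048 0.037 0.02  0.022 1.136 1.299 0.024] cost 24.76316443369268
[[498.16, 2.64, 0.14, 0.06], [516.15, -15.35, 0.1, 0.02], [534.13, -33.33, -0.03, -0.15], [552.12, -51.32, 0.37, 0.2], [561.18, 65.61, 0.35, 0.15], [570.17, 56.61, 0.32, 0.08], [579.19, 47.6, 0.22, -0.06], [588.19, 38.59, 0.24, -0.08], [597.19, 29.6, 0.57, 0.21], [606.18, 20.61, 0.31, -0.1], [615.17, 11.62, 0.2, -0.24], [624.17, 2.62, 0.53, 0.05], [615.01, 11.78, -0.33, -0.08], [606.02, 20.77, -0.28, 0.0], [597.02, 29.77, -0.19, 0.13], [588.01, 38.77, -0.53, -0.16], [579.0, 47.78, -0.36, 0.05], [569.97, 56.81, -0.52, -0.07], [555.01, -54.19, 0.08, -0.11], [551.95, -51.13, -0.51, -0.0]]
phase sd 4.777879842991442
turned now 569.9748058643086 past bottom -23.128767071925722 bottom at 593.1035729362343
```

Emit:
move_arm(series="0.017 0 0 0 -0.005 0; 0.035 0 0.001 0 -0.01 0; 0.052 0 0.002 0 -0.015 0; 0.069 0 0.004 0 -0.02 0; 0.086 0 0.007 0 -0.025 0")

```text
t: 43.68
tcp_pos: [469.7, 134.7, 160.8]
orientation: [[0.053, 0.997, 0.05], [0.672, -0.072, 0.737], [0.739, -0.006, -0.674]]
force: [1.4, -9.5, 6.3]
finger_gap: 27.5
grip_force: 65.8
```

```bash
python3 -c "
from h import *
rd('move')"
```

```text
t 43.675 q [-0.26  0.39  2.1   0.95  1.1  -0.83] beta 47.6 F [ 1.4 -9.5  6.3] T [-0.39 -0.34 -0.54] off [ 0.6 -1.6 -2. ] gap 27.45887381974721 65.84140024613589
 M@tcp -0.303 M@grasp/T only -0.369 FxR 0.066
```

Emit:
move_arm(series="0.017 0 0 0 -0.005 0; 0.035 0 0.001 0 -0.01 0; 0.052 0 0.002 0 -0.015 0; 0.069 0 0.004 0 -0.02 0; 0.086 0 0.007 0 -0.025 0")

```text
t: 44.3
tcp_pos: [470.2, 140.9, 167.0]
orientation: [[0.06, 0.997, 0.041], [0.779, -0.072, 0.623], [0.624, -0.005, -0.782]]
force: [-0.4, -12.2, 10.7]
finger_gap: 27.1
grip_force: 66.5
```

```bash
python3 -c "
from h import *
rd('move')"
```

```text
t 44.3 q [-0.16  0.3   2.09  0.82  1.01 -0.63] beta 38.6 F [ -0.4 -12.2  10.7] T [-0.57  0.02 -0.43] off [ 0.6 -1.9 -1.7] gap 27.093743793278673 66.53381881769747
 M@tcp -0.446 M@grasp/T only -0.567 FxR 0.121
```

Emit:
move_arm(series="0.017 0 0 0 -0.005 0; 0.035 0 0.001 0 -0.01 0; 0.052 0 0.002 0 -0.015 0; 0.069 0 0.004 0 -0.02 0; 0.086 0 0.007 0 -0.025 0")

```text
t: 44.92
tcp_pos: [470.8, 147.9, 172.2]
orientation: [[0.065, 0.997, 0.031], [0.867, -0.072, 0.493], [0.494, -0.005, -0.87]]
force: [-2.2, -14.0, 14.5]
finger_gap: 27.2
grip_force: 67.1
```

```bash
python3 -c "
from h import *
rd('move')"; python3 fit2.py
```

```text
t 44.925 q [-0.05  0.24  2.07  0.66  0.94 -0.4 ] beta 29.6 F [ -2.2 -14.   14.5] T [-0.8   0.31 -0.49] off [ 0.6 -2.1 -1.5] gap 27.176016495287215 67.06860101781785
 M@tcp -0.584 M@grasp/T only -0.818 FxR 0.234
[  0.497 154.515   0.323   0.347   0.215  -0.165   0.366  -0.598   0.349]
sd [0.015 5.261 0.048 0.037 0.02  0.022 1.13  1.279 0.023] cost 25.215747495694323
[[552.12, -51.32, 0.37, 0.2], [561.18, 65.61, 0.35, 0.14], [570.17, 56.61, 0.32, 0.07], [579.19, 47.6, 0.21, -0.07], [588.19, 38.59, 0.24, -0.09], [597.19, 29.6, 0.57, 0.2], [606.18, 20.61, 0.3, -0.11], [615.17, 11.62, 0.2, -0.25], [624.17, 2.62, 0.53, 0.04], [615.01, 11.78, -0.33, -0.08], [606.02, 20.77, -0.28, 0.0], [597.02, 29.77, -0.19, 0.13], [588.01, 38.77, -0.53, -0.16], [579.0, 47.78, -0.37, 0.05], [569.97, 56.81, -0.52, -0.07], [579.18, 47.61, 0.33, 0.04], [588.19, 38.6, 0.31, -0.01], [597.19, 29.6, 0.45, 0.08], [555.01, -54.19, 0.08, -0.12], [551.95, -51.13, -0.51, 0.0]]
phase sd 4.645547823173667
turned now 597.1896994024995 past bottom 4.776149690970669 bottom at 592.4135497115288
```

```bash
for v in "if tag==\"move\" and k>1:" "if tag==\"move\" and k<3:" "if tag==\"move\" and k>2:"; do sed "s/if tag==\"move\":$/$v/" fit2.py > f3.py; python3 - <<E
s=open('f3.py').read()
# only the second occurrence (in res) is on its own line
exec(s)
E
done 2>&1 | grep -v '\[\['
sed 's#(d1-.37)/.08,(d2-.37)/.06,(d3-.37)/.05#(d1-.37)/.01,(d2-.37)/.01,(d3-.37)/.01#' fit2.py > f4.py; python3 f4.py | tail -2; tail -1 log.jsonl | cut -c1-20
```

```text
[  0.491 150.218   0.37    0.356   0.23   -0.17   -0.608  -0.874   0.341]
sd [0.017 7.961 0.08  0.04  0.024 0.03  1.371 1.363 0.025] cost 20.0602356890258
phase sd 6.343586473705879
turned now 597.1896994024995 past bottom 3.686547188917075 bottom at 593.5031522135824
[ 4.97000e-01  1.54618e+02  3.27000e-01  3.47000e-01  2.14000e-01
 -1.80000e-01  9.48000e-01 -8.60000e-02  3.29000e-01]
sd [0.017 6.271 0.053 0.038 0.024 0.028 1.179 1.365 0.036] cost 13.577809755575164
phase sd 6.350808705864939
turned now 597.1896994024995 past bottom 7.356801269532525 bottom at 589.832898132967
[  0.487 157.304   0.37    0.37    0.231  -0.168  -0.547  -0.295   0.356]
sd [0.017 8.877 0.08  0.06  0.025 0.034 1.409 1.409 0.027] cost 13.767611314234305
phase sd 6.880530408808677
turned now 597.1896994024995 past bottom 3.173579536871898 bottom at 594.0161198656276
phase sd 4.350147809612609
turned now 597.1896994024995 past bottom 6.128603483801953 bottom at 591.0610959186976
["move", 44.925, [-2
```

Emit:
move_arm(series="-0.017 0 0 0 0.005 0; -0.035 0 0.001 0 0.01 0; -0.05 0 0.002 0 0.0145 0; -0.05 0 0.002 0 0.0145 0; -0.05 0 0.002 0 0.0145 0")

```text
t: 45.55
tcp_pos: [470.5, 143.6, 169.3]
orientation: [[0.062, 0.997, 0.037], [0.818, -0.072, 0.571], [0.572, -0.005, -0.82]]
force: [-1.4, -13.7, 13.1]
finger_gap: 27.2
grip_force: 66.8
```

```bash
python3 -c "
from h import *
rd('move')"; python3 fit2.py | tail -1
```

```text
t 45.55 q [-0.12  0.27  2.08  0.76  0.98 -0.54] beta 34.9 F [ -1.4 -13.7  13.1] T [-0.54  0.   -0.5 ] off [ 0.6 -2.  -1.7] gap 27.243242842431254 66.7661092383787
 M@tcp -0.38 M@grasp/T only -0.543 FxR 0.163
turned now 591.9039966891347 past bottom 2.8563317621765236 bottom at 589.0476649269582
```

Emit:
move_arm(series="0 0 0 0 0 0; 0 0 0 0 0 0; 0 0 -0.2 0 0 0; 0 0 -0.4 0 0 0; 0 0 -0.6 0 0 0", claw=55)

```text
t: 46.18
tcp_pos: [466.1, 110.7, 217.2]
orientation: [[0.063, 0.997, 0.032], [0.817, -0.07, 0.572], [0.573, -0.01, -0.82]]
force: [1.3, -0.0, -0.5]
finger_gap: 55.0
grip_force: 0.0
```

Emit:
move_arm(series="-0.144 0 0.009 0 0.02 0; -0.286 0 0.036 0 0.04 0; -0.423 0 0.081 0 0.06 0; -0.554 0 0.142 0 0.08 0; -0.676 0 0.22 0 0.1 0")

```text
t: 46.8
tcp_pos: [463.2, 67.6, 160.0]
orientation: [[0.031, 0.997, 0.065], [0.321, -0.072, 0.944], [0.947, -0.008, -0.323]]
force: [-0.5, -0.7, -0.1]
finger_gap: 55.0
grip_force: 0.0
```

```bash
python3 -c "
from h import *
rd(); go(71,56,C+1.1*adir-.5*tdir)"
```

```text
t 46.8 q [-0.53  0.66  2.03  1.02  1.46 -1.16] beta 71.2 F [-0.5 -0.7 -0.1] T [-0.45  0.04 -0.05] off [ -5.  -57.1  17. ] gap 54.97642338057731 0.0
 M@tcp -0.415 M@grasp/T only -0.454 FxR 0.039
go [0.025 0.022 0.593] turn [-0.0008 -0.0005 -0.0011] deg 0.5
```

Emit:
move_arm(series="0.01 0.01 0.2 0 0 0; 0.02 0.02 0.4 0 0 0; 0.025 0.022 0.59 -0.001 0 -0.001; 0.025 0.022 0.59 -0.001 0 -0.001; 0.025 0.022 0.59 -0.001 0 -0.001")

```text
t: 47.42
tcp_pos: [469.3, 125.0, 144.2]
orientation: [[0.023, 0.997, 0.069], [0.327, -0.073, 0.942], [0.945, 0.001, -0.328]]
force: [-0.2, -0.1, -0.2]
finger_gap: 54.7
grip_force: 0.0
```

Emit:
move_arm(series="0 0 0 0 0 0; 0 0 0 0 0 0; 0 0 0 0 0 0; 0 0 0 0 0 0; 0 0 0 0 0 0", claw=15)

```text
t: 48.05
tcp_pos: [469.0, 124.0, 143.8]
orientation: [[0.025, 0.997, 0.071], [0.325, -0.075, 0.943], [0.945, -0.001, -0.326]]
force: [-3.2, -5.3, 5.0]
finger_gap: 27.5
grip_force: 60.2
```

Emit:
move_arm(series="0 0 0 0 0 0; 0 0 0 0 0 0; 0 0 0 0 0 0; 0 0 0 0 0 0; 0 0 0 0 0 0")

```text
t: 48.68
tcp_pos: [469.1, 124.0, 143.8]
orientation: [[0.025, 0.997, 0.071], [0.325, -0.075, 0.943], [0.945, -0.001, -0.326]]
force: [-3.9, -5.4, 4.2]
finger_gap: 27.3
grip_force: 60.2
```

```bash
python3 - <<'E'
from h import *
rd('x'); print(np.abs(get_obs()["dq"]).max())
c=capture("scene"); cv2.imwrite("pics/end.png",c["image"][140:340,100:440])
for l in ("marker_1","spanner_13","tape_measure","torch"):
    for n in ("top",):
        if l=="marker_1": t=capture(n)
        for o in outline_of(n,l)[:1]: print(l,np.round(o["at"]),round(o["confidence"],2))
E
```

```text
t 48.675 q [-0.42  0.68  2.08  1.13  1.39 -1.21] beta 71.0 F [-3.9 -5.4  4.2] T [-0.19  0.06  0.37] off [ 0.8 -0.8  0.5] gap 27.30079584014172 60.209250011248514
 M@tcp -0.313 M@grasp/T only -0.192 FxR -0.121
0.0017170319437993383
tape_measure [197. 167.] 0.59
torch [426. 167.] 0.58
```

View pics/end.png

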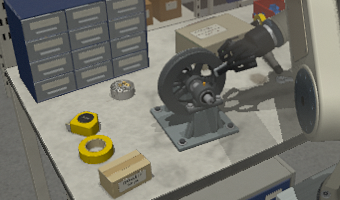

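The final picture shows the gripper holding the rim from the right at about (222,65), with the wheel's top at (195,50) clear. The tape is still where it was. The arm is at rest and nothing else was touched, so I'm handing the job in.

```bash
python3 -c "
from bench import finish_job; print(finish_job())"
```

```text
the job is handed in; nothing more can be done
None
```

I turned the wheel about 1.7 turns one way, swept back and forth near the bottom to refine the reading, and set the heavy side straight down to within about 5° (estimated from noisy force readings). The gripper is holding it still there with the top clear to mark; the tape measure and torch showed no movement in the last picture, and the marker and spanner were not detected in it, though the arm stayed well clear of them.

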